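# Load the tilting bowl of a potato tumbler and hold its index plunger out

## Robot

A 7-joint arm with a two-finger parallel gripper is mounted at the origin on the work surface. World frame = base frame: x ahead of the robot, y to its left, z up, the work surface at z = 0. Lengths are in m, angles in rad, forces in N, time in s.
With the tool pointing down it reaches from about 0.4 to 0.85 m from the base axis. Payload 4.5 kg.
Tool frame: the origin (TCP) lies between the finger pads; the fingertips stand 25 mm ahead of it and the grasp point (between the pads) lies 6 mm ahead of it (r.tips_ahead is the distance from the TCP to the fingertips, in m); z points along the fingers, y is the direction in which the jaws open and shut (so a half turn about z gives the same grasp; the last joint's range is limited). The gripper opens to 88 mm and grips with 3 to 60 N. Pads are 18 mm wide; open, the fingers measure 123 mm over their backs; the gripper's body (75 mm by 187 mm) begins 45 mm behind the grasp point.
Start: joints at [-1.149, 0.689, -0.195, 1.565, 0.157, 0.902, -0.215], TCP at [0.236, 0.579, 0.24] pointing down, gripper open.
Joint ranges: [-3.01, 3.01], [-0.46, 2.08], [-1.47, 1.51], [0.13, 2.56], [-1, 4.14], [0.04, 2.09], [-2.66, 2.66]. Speed limits (rad/s): [2.57, 2.57, 3.14, 3.14, 3.14, 3.14, 3.14].

## Interface

Orientations are given as a unit quaternion [x, y, z, w].
In Python, from plant import r, imaging gives the robot as it stands.
- The arm moves only by the tool send_rows, never from a script. Its argument "moves" is one flat list of numbers, 6 for each row, row after row: the shift along the tool's x, y, z in m, then the turn, a rotation vector about the tool's x, y, z in degrees. A call has exactly 5 rows; each row is the pose to reach, as a shift and turn from the pose measured when the call began, along the tool's axes at that moment; what a row does not reach only later rows make up. A row lasts 1/12 s, in which the tool goes at most 41.7 mm and 7.16 degrees, less where a joint would pass 70% of its speed; a pose out of reach is approached as far as the arm can. A call with a gripper value outside its range is refused whole. "claw" is the closure, from -1 (fully open) to 1 (shut), so that 0 is half open, set as the call begins (left out, the last holds). The fingers move at their own pace and stop on an object; "grip_force" is the grip in N (left out, the last holds). Time passes only in rows, so rows that repeat a pose let the fingers close, or fill a call up. It gives the time, the measured TCP pose, the force and the opening at its end, in the units of the state.
- r.get_state(): the state, without advancing time (a new reading comes with each control period).
- imaging.snapshot(name): name is "scene" or "top" or "wrist"; returns a dict with "image" (480x640x3 uint8, red, green, blue), "depth" (480x640 float32, m along the optical axis (not along the pixel's ray), 0 where there is no reading), "mtx" (3x3 intrinsics, pixels), "D" ([k1, k2, p1, p2, k3] as OpenCV has them; the pictures are not rectified), "rvec" (rotation vector, rad) and "tvec" (3), from world to camera coordinates, as OpenCV has them. Camera axes: x right, y down, z forward; pixel columns grow to the right and rows downward; lengths in m; the calibration is good to about 2 mm. A picture is of the moment at which its call begins.
- r.finish_job(): hands the job in, once; it reports no verdict.
Trained networks look in a picture, given as the dict that the camera call returned (one of the last four; its "shot" number tells which), for a name from the list of things; names that differ only in an ending like _2 or _b are one class to them, and where a whole thing is asked for, a point or a joint stands for the part that bears it (a point fixed in the world has none). Each returns a list of dicts, best first, with "score" (0 to 1); they miss things now and then, are a little off and sometimes report something else, mostly with a low value. They report only what shows in the picture. A call takes as long as a camera call. They do not tell look-alikes from the thing itself.
- imaging.look_for(query, picture): "box" ([centre column, centre row, width, height] as shares, 0 to 1, of the picture: columns of its width, rows of its height, round what is visible of it).
- imaging.silhouettes(query, picture): "pixels" (480x640 bool, what is visible of it) and "box" ([centre column, centre row, width, height] as shares, 0 to 1, of the picture: columns of its width, rows of its height, round what is visible of it).
- imaging.pinpoint(query, picture): "point" ([column, row] as shares, 0 to 1, of the picture: columns of its width, rows of its height: a listed point, or the origin of a listed thing).
The state is a dict: "clock": time; "q": joint angles; "qd": joint speeds; "joint_torque": joint torques, N m; "tool_pos": TCP position; "eef_rot": TCP orientation; "contact_force": force on the tool from outside, world axes, zero at the start; "moment": the same for the moment, N m; "opening": opening from 0.0 (shut) to 1.0 (fully open).
Only numpy, scipy, OpenCV 4.12 (cv2) and the standard library are available. Lean on these libraries where they do the work, as an engineer would, in place of code of your own. Each camera call takes 0.05 s, during which the arm holds its last target.

## Task

Pick up the long-handled measuring cup, pour all five baby potatoes out of it into the open bowl of the tumbler, and set the empty cup down upright on the table. Then grip the black knob of the tumbler's sprung index plunger, pull it straight out as far as it goes and finish while still holding it there, so that the bowl stays unlocked; the program ends with the knob held in the fingers. Leave the plunger seated until the potatoes are in and the cup is down, and leave the other loose things on the table where they are.

Things in the scene. Friction and masses are not known exactly. Their poses are not given: they have to be found in the camera images.
- tumbler: Bench tumbler, fixed: grey base plate 200 (x) by 250 (y) by 12 mm, two upright aluminium cheeks 130 mm long at y = -100 and +100 mm, tops 112 mm above the table, a round steel bowl fixed between them. Origin: centre of the base's underside, on the table, under the bowl's centre; z up. The index plunger sticks out of the cheek on the -y side and pulls out along this body's -y.
- bowl_floor (a point): Centre of the bowl's inner floor, 34 mm above the table. The bowl is open at the top, inside radius about 52 mm at the floor and 77 mm at the rim, wall 3 mm.
- bowl_rim (a point): Centre of the bowl's mouth, 105 mm above the table; outer rim radius 80 mm.
- plunger (a joint): How far the index plunger is pulled out, m: 0 = seated in its hole by its spring, 0.020 = fully out at its stop. The pin's nose has left the hole by 0.016. The spring pulls back with about 6 N at 0 and 12 N at 0.020, so it snaps home when let go.
- knob (a point): Black plunger knob: level cylinder 26 mm in diameter, 32 mm long along y, collar 34 mm in diameter, 6 mm thick at its outer (-y) end. Origin: middle of the 32 mm cylinder, on its axis, 85 mm above the table; axes parallel to the tumbler's, pulls along -y. Seated, it is at x -45, y -156 mm from the tumbler's origin, its inner end 8 mm from a fixed 28 mm housing. Free above and at its x sides.
- cup: Steel measuring cup, loose, upright, 130 to 210 g: round, outside diameter 64 mm at the foot and 104 mm at the rim, 52 mm high, walls sloping 21 degrees, 3 mm wall, with a straight level handle pointing along its own +x. Origin: centre of its underside; z up.
- cup_rim (a point): Centre of the cup's mouth, 52 mm above its underside.
- cup_handle (a point): Point to grip on the cup's handle: 100 mm from the cup's axis, 45 mm above its underside, at mid-thickness. The handle is a bar 14 mm wide (cup's y) and 8 mm thick (z), its free end 130 mm from the cup's axis.
- jar: Bystander: closed glass jar, diameter 60 mm, 95 mm high. Origin: centre of its underside.
- squeeze_bottle: Bystander: white bottle, diameter 54 mm, 140 mm high. Origin: centre of its underside.
- tin: Bystander: plain tin can, diameter 72 mm, 105 mm high. Origin: centre of its underside.
- mug: Bystander: white mug, diameter 76 mm, 90 mm high, with a handle. Origin: centre of its underside.
- dish: Bystander: small white bowl, diameter 96 mm, 35 mm high. Origin: centre of its underside.
- spoon: Bystander: wooden spoon lying on the table, 160 mm long. Origin: under its middle.
- potato0: Baby potato in the cup, tan, rounded, about 26 mm across and 30 mm long, 14 g. Origin: on its surface at one end of its length.
- potato1: Baby potato in the cup, tan, rounded, about 26 mm across and 30 mm long, 14 g. Origin: on its surface at one end of its length.
- potato2: Baby potato in the cup, tan, rounded, about 26 mm across and 30 mm long, 14 g. Origin: on its surface at one end of its length.
- potato3: Baby potato in the cup, tan, rounded, about 26 mm across and 30 mm long, 14 g. Origin: on its surface at one end of its length.
- potato4: Baby potato in the cup, tan, rounded, about 26 mm across and 30 mm long, 14 g. Origin: on its surface at one end of its length.
Not all that is in view belongs to the job. What is shaped like the cup but green or red is not meant.

How it is judged:
By the outcome, as a careful person would: the job done as asked, in the order asked, and still so for the second after the job is handed in, while the arm keeps its last pose, push and grip.
It also fails if it takes over 67 s, if anything falls off the work surface, if the arm or the gripper's body presses on something with over 40 N, if the wrist force passes 120 N, or if a joint passes its speed limit or range.

## Working session

There is one attempt and no reset: what is moved stays moved. The work goes in short steps, Python scripts to look and compute and a tool call to move; the robot and the scene stay as the last step left them, time stands still between calls to the robot, and variables do not carry over. Pictures are saved under pics/ and viewed, and the job is handed in when it is done.

Besides the shell and the picture viewer there is one more tool, called after "Call:" in YAML: its name, and indented under it one key for each argument. send_rows: Moves the arm, as the interface text tells. Its arguments: {"type":"object","properties":{"moves":{"type":"array"},"claw":{"type":"number"},"grip_force":{"type":"number"}},"required":["moves"]}

```bash
ls; mkdir -p pics
python3 - <<'E'
from plant import r, imaging
import cv2
s=r.get_state(); print({k:s[k] for k in('clock','tool_pos','eef_rot','opening','contact_force')})
for n in('scene','top'):
    p=imaging.snapshot(n); cv2.imwrite(f'pics/{n}0.png',p['image'][:,:,::-1])
    print(n,p['mtx'].tolist() if hasattr(p['mtx'],'tolist') else p['mtx'],p['rvec'],p['tvec'],p['D'])
    for q in('cup','tumbler','jar','squeeze_bottle','tin','mug','dish','spoon','plunger'):
        for d in imaging.look_for(q,p)[:4]: print(q,round(d['score'],2),[round(d['box'][0]*640),round(d['box'][1]*480),round(d['box'][2]*640),round(d['box'][3]*480)])
    for q in('cup','cup_rim','cup_handle','knob','tumbler','bowl_rim','bowl_floor'):
        for d in imaging.pinpoint(q,p)[:4]: print('pt',q,round(d['score'],2),[round(d['point'][0]*640),round(d['point'][1]*480)])
E
```

```text
pics
{'clock': 0.0, 'tool_pos': array([0.23614157, 0.57802354, 0.23952033]), 'eef_rot': array([ 1.92640226e-01,  9.81269047e-01, -8.87949507e-04, -1.12349196e-04]), 'opening': 1.000158639256816, 'contact_force': array([ 0.13407683, -0.6123997 , -0.15902394])}
scene [[556.0816530331183, 0.0, 323.7900672485699], [0.0, 556.0816530331183, 242.52000103390952], [0.0, 0.0, 1.0]] [ 2.36320175  0.89298265 -0.31506478] [-0.38468384 -0.21006207  1.48119436] [-0.127186  0.        0.        0.        0.      ]
cup 0.95 [282, 212, 72, 35]
cup 0.82 [132, 313, 49, 63]
cup 0.8 [211, 375, 51, 87]
tumbler 0.58 [384, 254, 150, 121]
jar 0.56 [212, 362, 14, 12]
squeeze_bottle 0.62 [458, 163, 25, 53]
squeeze_bottle 0.32 [377, 369, 36, 44]
squeeze_bottle 0.21 [210, 376, 52, 86]
tin 0.95 [494, 211, 36, 47]
tin 0.45 [308, 421, 49, 52]
mug 0.93 [221, 455, 55, 50]
dish 0.74 [311, 422, 48, 50]
dish 0.72 [224, 368, 13, 12]
dish 0.19 [202, 358, 15, 14]
spoon 0.86 [239, 269, 51, 43]
plunger 0.78 [321, 259, 19, 19]
plunger 0.32 [382, 252, 148, 128]
pt cup 0.63 [138, 314]
pt cup 0.56 [214, 369]
pt cup 0.15 [227, 401]
[... 847 characters left out ...]
6, 126, 103]
dish 0.88 [443, 141, 36, 38]
dish 0.22 [510, 171, 55, 40]
spoon 0.7 [375, 302, 24, 69]
plunger 0.73 [328, 229, 19, 15]
plunger 0.72 [456, 230, 7, 9]
plunger 0.49 [272, 197, 135, 102]
pt cup 0.89 [313, 318]
pt cup 0.8 [472, 340]
pt cup 0.57 [456, 239]
pt cup 0.44 [449, 240]
pt cup_rim 0.67 [314, 321]
pt cup_rim 0.66 [462, 238]
pt cup_rim 0.62 [476, 340]
pt cup_rim 0.45 [458, 239]
pt cup_handle 0.68 [478, 201]
pt cup_handle 0.68 [457, 232]
pt cup_handle 0.62 [480, 297]
pt cup_handle 0.54 [265, 188]
pt knob 0.55 [330, 229]
pt knob 0.46 [141, 214]
pt tumbler 0.88 [270, 197]
pt tumbler 0.5 [374, 133]
pt bowl_rim 0.74 [265, 188]
pt bowl_rim 0.41 [374, 131]
pt bowl_floor 0.8 [267, 196]
```

View pics/scene0.png

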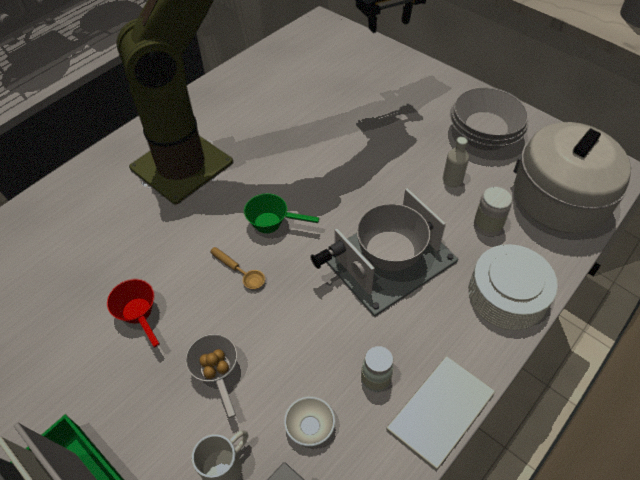

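View pics/top0.png

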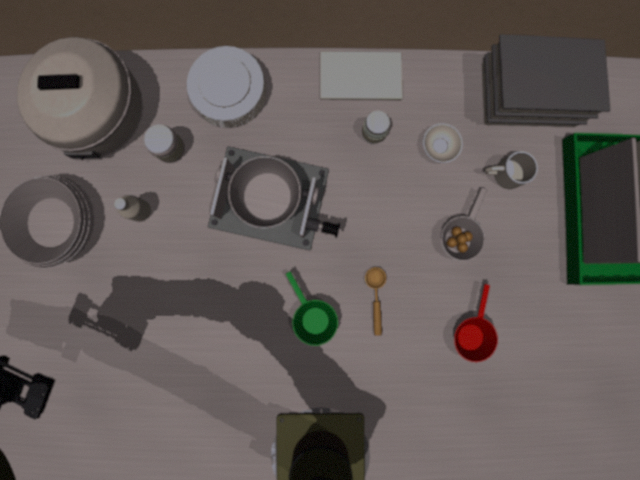

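The steel cup holding the potatoes is at scene (212,360) and top (462,237). The look-alikes are green (scene 266,213; top 315,322) and red (scene 132,300; top 476,338). The steel one with potatoes fits the description. The tumbler is at top (267,195) with its knob at (333,228). Next I'll measure these and enlarge the crops.

```bash
cat > h.py <<'E'
import numpy as np, cv2
from plant import r, imaging
from scipy.spatial.transform import Rotation as R
def ray(p,uv):
    uv=np.asarray(uv,float).reshape(-1,1,2)
    n=cv2.undistortPoints(uv,np.array(p['mtx']),np.array(p['D'])).reshape(-1,2)
    M=cv2.Rodrigues(np.array(p['rvec']))[0]; t=np.array(p['tvec']).ravel()
    return M,t,np.c_[n,np.ones(len(n))]
def atz(p,uv,z):
    M,t,d=ray(p,uv); c=-M.T@t; w=d@M
    return c+w*((z-c[2])/w[:,2])[:,None]
def cloud(p):
    v,u=np.mgrid[0:480,0:640]
    M,t,d=ray(p,np.c_[u.ravel(),v.ravel()])
    P=(d*p['depth'].ravel()[:,None]-t)@M
    P[p['depth'].ravel()==0]=np.nan
    return P.reshape(480,640,3)
def proj(p,X):
    return cv2.projectPoints(np.array(X,float).reshape(-1,3),np.array(p['rvec']),np.array(p['tvec']),np.array(p['mtx']),np.array(p['D']))[0].reshape(-1,2)
def st():
    s=r.get_state(); print(round(s['clock'],2),s['tool_pos'].round(4),s['eef_rot'].round(4),'op',round(s['opening'],3),'F',s['contact_force'].round(1),'q',s['q'].round(2)); return s
E
python3 - <<'E'
from h import *
for n in('top','scene'):
    p=imaging.snapshot(n); P=cloud(p)
    if n=='top':
        im=np.hstack([cv2.resize(p['image'][180:270,410:530],(480,360),interpolation=2),cv2.resize(p['image'][135:255,190:350],(320,240),interpolation=2).repeat(1,0)[:240] if 0 else np.vstack([cv2.resize(p['image'][140:260,200:360],(320,240)),np.zeros((120,320,3),np.uint8)])])
        cv2.imwrite('pics/crop1.png',im[:,:,::-1])
    else: cv2.imwrite('pics/crop2.png',cv2.resize(p['image'][180:320,300:470],None,fx=4,fy=4,interpolation=2)[:,:,::-1])
    np.savez(f'{n}.npz',P=P,im=p['image'])
    def c(b,lo,hi):
        Q=P[b[1]:b[3],b[0]:b[2]].reshape(-1,3); return Q[(Q[:,2]>lo)&(Q[:,2]<hi)]
    # cup
    b=(430,175,500,265) if n=='top' else (180,330,245,425)
    Q=c(b,.047,.06); print(n,'cup rim pts',len(Q),Q.min(0),Q.max(0))
    b2=c(b,.015,.1); 
    # tumbler top
    b=(200,140,350,255) if n=='top' else (305,185,470,315)
    Q=c(b,.100,.108); print('bowl rim',len(Q),Q.min(0),Q.max(0),Q.mean(0))
    Q=c(b,.109,.118); print('cheek tops',len(Q),Q.min(0),Q.max(0),Q.mean(0))
    Q=c(b,.006,.018); print('base',len(Q)); 
    (cx,wh,a)=cv2.minAreaRect(Q[:,:2].astype(np.float32)*1000); print(cx,wh,a)
E
```

```text
top cup rim pts 426 [ 0.4579344  -0.38852395  0.04700553] [ 0.62550362 -0.28066398  0.05949082]
bowl rim 482 [ 0.5143846  -0.04319134  0.10000477] [0.68515907 0.23407975 0.10799672] [0.60446831 0.11914167 0.10369152]
cheek tops 326 [0.51392211 0.01124013 0.10900749] [0.68541123 0.23731845 0.11649782] [0.59765093 0.12783662 0.1114475 ]
base 3422
(612.658935546875, 107.58708190917969) (344.2022705078125, 271.86163330078125) 86.81771087646484
scene cup rim pts 669 [ 0.45959058 -0.3878125   0.04700482] [ 0.63046849 -0.27774048  0.05732447]
bowl rim 629 [ 0.51354205 -0.04266901  0.10000108] [0.68991355 0.2368505  0.10799971] [0.6052328  0.12025312 0.10358707]
cheek tops 345 [0.51473462 0.00806549 0.10900309] [0.68619302 0.23685641 0.1166092 ] [0.59978361 0.11858781 0.11142249]
base 3280
(582.4501953125, 151.2448272705078) (358.6636962890625, 390.28741455078125) 38.160682678222656
```

Run:
```python
from h import *
def fit(Q):
    A=np.c_[2*Q[:,:2],np.ones(len(Q))]; s=np.linalg.lstsq(A,(Q[:,:2]**2).sum(1),rcond=None)[0]; return s[:2],np.sqrt(s[2]+s[:2]@s[:2])
for n,b in(('top',(430,175,500,265)),('scene',(180,330,245,425))):
    d=np.load(n+'.npz');P=d['P']
    Q=P[b[1]:b[3],b[0]:b[2]].reshape(-1,3);Q=Q[np.isfinite(Q[:,2])]
    print(n,np.histogram(Q[:,2],np.arange(-.01,.08,.005)))
    H=Q[(Q[:,2]>.035)&(Q[:,2]<.075)]
    c=np.median(H[:,:2],0)
    for _ in range(6):
        rr=np.linalg.norm(H[:,:2]-c,axis=1); K=H[(rr>.044)&(rr<.058)&(H[:,2]>.045)]
        c,rad=fit(K)
    print('cup',c,rad,len(K),K[:,2].mean())
    rr=np.linalg.norm(H[:,:2]-c,axis=1);h=H[(rr>.065)&(rr<.14)]
    a=np.arctan2(*(h[:,:2]-c).mean(0)[::-1]); print('handle',len(h),np.degrees(a),rr[rr<.14].max(),h[:,2].mean())
for n,b in(('top',(200,140,350,255)),('scene',(305,185,470,315))):
    d=np.load(n+'.npz');P=d['P']
    Q=P[b[1]:b[3],b[0]:b[2]].reshape(-1,3);Q=Q[np.isfinite(Q[:,2])]
    c=np.array([.62,.10]) 
    H=Q[(Q[:,2]>.098)&(Q[:,2]<.110)]; c=np.median(H[:,:2],0)
    for _ in range(8):
        rr=np.linalg.norm(H[:,:2]-c,axis=1); K=H[(rr>.07)&(rr<.086)]; c,rad=fit(K)
    print('bowl',c,rad,len(K),K[:,2].mean())
```

```text
top (array([ 245, 2564, 1703,  155,   78,  117,  131,  205,  249,  112,  166,
        331,  201,   15,    0,    0,    0]), array([-0.01 , -0.005,  0.   ,  0.005,  0.01 ,  0.015,  0.02 ,  0.025,
        0.03 ,  0.035,  0.04 ,  0.045,  0.05 ,  0.055,  0.06 ,  0.065,
        0.07 ,  0.075]))
cup [ 0.52151778 -0.34669806] 0.0514571110554271 108 0.0487829759679303
handle 178 -0.04316159924492171 0.10988936433565394 0.04800340705368126
scene (array([  41, 1913, 2013,   93,   73,  137,  186,  255,  294,  174,  176,
        407,  362,   18,    0,    0,    0]), array([-0.01 , -0.005,  0.   ,  0.005,  0.01 ,  0.015,  0.02 ,  0.025,
        0.03 ,  0.035,  0.04 ,  0.045,  0.05 ,  0.055,  0.06 ,  0.065,
        0.07 ,  0.075]))
cup [ 0.51121851 -0.32996377] 0.049544652808733984 424 0.05026531115693712
handle 244 -24.559487375938275 0.12930158317350413 0.0486754813798421
bowl [0.60745333 0.12061851] 0.07663495036674428 414 0.10277144948019955
bowl [0.60986784 0.12036936] 0.07781246879488629 502 0.10265435904490332
```

View pics/crop1.png

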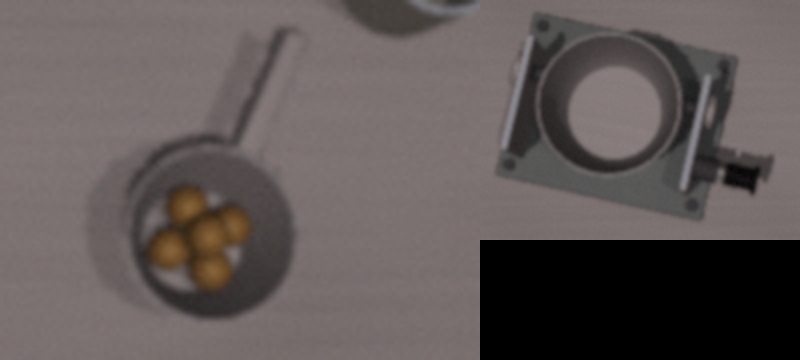

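View pics/crop2.png

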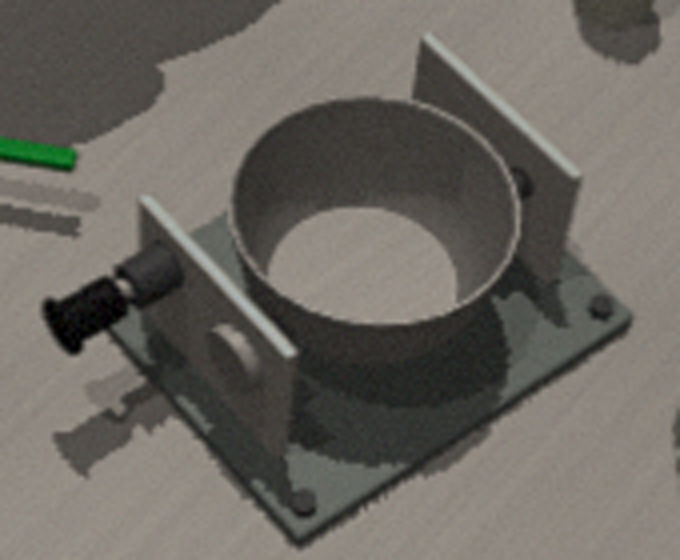

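Run:
```python
from h import *
p=imaging.snapshot('top'); q=imaging.snapshot('scene')
print('cup rim px top', atz(p,[[463.8,238.0]],.052))
print('handle end top', atz(p,[[410+285/4,180+33/4]],.049), atz(p,[[410+250/4,180+145/4]],.049))
for pic in(p,q):
    for d in imaging.silhouettes('cup',pic):
        m=d['pixels']; vv,uu=np.nonzero(m); print(round(d['score'],2),uu.mean(),vv.mean())
        W=atz(pic,np.c_[uu,vv],.05); c=W[:,:2].mean(0); ev,V=np.linalg.eigh(np.cov(W[:,:2].T)); 
        x=(W[:,:2]-c)@V[:,1]; print('  c',c,'ang',np.degrees(np.arctan2(V[1,1],V[0,1])),'ext',x.min(),x.max(), 'perp',np.ptp((W[:,:2]-c)@V[:,0]))
# cheeks
for n,b in(('top',(200,140,350,255)),('scene',(305,185,470,315))):
    P=np.load(n+'.npz')['P'];Q=P[b[1]:b[3],b[0]:b[2]].reshape(-1,3);Q=Q[(Q[:,2]>.108)&(Q[:,2]<.118)]
    c=np.array([.608,.1205]); d=np.linalg.norm(Q[:,:2]-c,axis=1); Q=Q[d>.088]
    for s in(1,-1):
        K=Q[(Q[:,1]-c[1])*s>0]; m=np.median(K[:,:2],0)
        for _ in range(3):
            ev,V=np.linalg.eigh(np.cov((K[:,:2]).T)); nn=V[:,0]; m=K[:,:2].mean(0); K=K[abs((K[:,:2]-m)@nn)<.008]
        print(n,'cheek',s,m,np.degrees(np.arctan2(V[1,1],V[0,1])),len(K))
for pic,n in((p,'top'),(q,'scene')):
    for d in imaging.pinpoint('knob',pic)[:1]:
        uv=np.array(d['point'])*[640,480]; print('knob',atz(pic,[uv],.085),d['score'])
    for nm,z in(('bowl_rim',.105),('bowl_floor',.034),('cup_rim',.052),('cup_handle',.045)):
        for d in imaging.pinpoint(nm,pic)[:3]: uv=np.array(d['point'])*[640,480]; print(nm,uv.round(),atz(pic,[uv],z).round(4),round(d['score'],2))
```

```text
cup rim px top [[ 0.50854744 -0.33201561  0.052     ]]
handle end top [[ 0.62463292 -0.37685595  0.049     ]] [[ 0.55910261 -0.35440116  0.049     ]]
0.71 312.40269541778974 318.32614555256066
  c [0.32762988 0.01563169] ang -152.39494080636695 ext -0.11918789282134257 0.06147739934785325 perp 0.10111249480692841
0.62 466.87405541561714 232.78001679261126
  c [ 0.5208094  -0.34014874] ang 160.89965381726034 ext -0.10958838651752834 0.06502678179586716 perp 0.10190636761167715
0.92 133.05167014613778 303.9133611691023
  c [ 0.29177011 -0.35968142] ang 166.6319798602207 ext -0.11912943934633047 0.06950798600354607 perp 0.1054827990015301
0.79 270.2491672218521 212.91672218520986
  c [0.33639548 0.0114254 ] ang -156.72098285036316 ext -0.11451672919009276 0.06689527966211456 perp 0.11802714251624363
0.72 212.59758108851017 362.4381528312259
  c [ 0.52019576 -0.33462745] ang 155.89773509918786 ext -0.12145176539324021 0.0658237669635329 perp 0.10446568706757228
top cheek 1 [0.61970782 0.21996333] 167.11937456296485 197
top cheek -1 [0.57578905 0.02624716] 167.29238595557234 184
scene che
[... 310 characters left out ...]
 0.92
cup_rim [475. 340.] [[ 0.2762 -0.3554  0.052 ]] 0.74
cup_rim [463. 241.] [[ 0.5026 -0.3303  0.052 ]] 0.62
cup_handle [482. 295.] [[ 0.3774 -0.3746  0.045 ]] 0.65
cup_handle [459. 238.] [[ 0.5086 -0.3217  0.045 ]] 0.65
cup_handle [479. 201.] [[ 0.5945 -0.3718  0.045 ]] 0.58
knob [[ 0.53357766 -0.02226546  0.085     ]] 0.77
bowl_rim [394. 233.] [[0.6159 0.1179 0.105 ]] 0.79
bowl_floor [391. 248.] [[0.6089 0.1264 0.034 ]] 0.8
cup_rim [127. 299.] [[ 0.2744 -0.3623  0.052 ]] 0.81
cup_rim [264. 209.] [[0.3191 0.0089 0.052 ]] 0.56
cup_handle [305. 217.] [[0.405  0.0574 0.045 ]] 0.86
cup_handle [229. 402.] [[ 0.6023 -0.3684  0.045 ]] 0.78
cup_handle [147. 335.] [[ 0.3701 -0.3849  0.045 ]] 0.61
```

The enlarged crop shows the steel cup with five potatoes (top 463,238) and its handle pointing up and right to (481,188). That is the one meant. Pouring needs a large tilt, so I'll check what `r` offers for reach.

Run:
```python
from h import *
print([a for a in dir(r) if a[0]!='_'],[a for a in dir(imaging) if a[0]!='_'])
s=st(); print(R.from_quat(s['eef_rot']).as_matrix().round(3)); print(r.tips_ahead, s['joint_torque'].round(2))
```

```text
['Unreachable', 'finish_job', 'get_state', 'tips_ahead'] ['look_for', 'pinpoint', 'silhouettes', 'snapshot']
2.5 [0.2364 0.5786 0.2403] [0.1927 0.9813 0.     0.    ] op 1.001 F [-0.1 -0.  -0.6] q [-1.15  0.69 -0.19  1.57  0.16  0.9  -0.22]
[[-0.926  0.378  0.   ]
 [ 0.378  0.926  0.   ]
 [-0.     0.    -1.   ]]
0.025 [ 0.000e+00 -5.275e+01 -1.270e+00 -1.538e+01 -5.000e-02 -0.000e+00
  0.000e+00]
```

Call:
send_rows:
  moves: [-0.03,-0.015,-0.02,0,0,0,-0.06,-0.03,-0.04,0,0,0,-0.09,-0.05,-0.06,0,0,0,-0.12,-0.07,-0.08,0,0,0,-0.15,-0.085,-0.1,0,0,0]
  claw: -1
  grip_force: 60

```text
clock: 2.92
tool_pos: [0.3436, 0.441, 0.3413]
eef_rot: [0.193, 0.981, -0.0, 0.0]
contact_force: [0.4, 0.6, -0.1]
opening: 0.996
```

```bash
cat > log.py <<'E'
from h import *
import json
s=st(); open('states.jsonl','a').write(json.dumps({k:np.array(s[k]).tolist() for k in('clock','q','tool_pos','eef_rot')})+'\n')
E
python3 log.py
```

```text
2.92 [0.3436 0.441  0.3413] [ 1.927e-01  9.813e-01 -4.000e-04  0.000e+00] op 0.996 F [ 0.4  0.6 -0.1] q [-0.85  0.49 -0.23  1.63  0.12  1.04  0.07]
```

Call:
send_rows:
  moves: [-0.03,-0.018,0,0,0,0,-0.06,-0.036,0,0,0,0,-0.09,-0.054,0,0,0,0,-0.12,-0.072,0,0,0,0,-0.15,-0.09,0,0,0,0]

```text
clock: 3.33
tool_pos: [0.4492, 0.2994, 0.3417]
eef_rot: [0.193, 0.981, -0.0, 0.0]
contact_force: [-0.1, 0.4, 1.2]
opening: 0.996
```

```bash
python3 log.py
```

```text
3.33 [0.4492 0.2994 0.3417] [ 1.926e-01  9.813e-01 -3.000e-04  2.000e-04] op 0.996 F [-0.1  0.4  1.2] q [-0.54  0.46 -0.21  1.68  0.11  1.01  0.39]
```

Call:
send_rows:
  moves: [-0.03,-0.018,0,0,0,0,-0.06,-0.036,0,0,0,0,-0.09,-0.054,0,0,0,0,-0.12,-0.072,0,0,0,0,-0.15,-0.09,0,0,0,0]

```text
clock: 3.75
tool_pos: [0.5549, 0.1578, 0.342]
eef_rot: [0.193, 0.981, -0.0, 0.0]
contact_force: [-0.6, 1.9, 0.5]
opening: 0.999
```

```bash
python3 log.py
```

```text
3.75 [0.5549 0.1578 0.342 ] [ 1.926e-01  9.813e-01 -2.000e-04  3.000e-04] op 0.999 F [-0.6  1.9  0.5] q [-0.24  0.52 -0.2   1.57  0.11  1.06  0.72]
```

Call:
send_rows:
  moves: [0,0,0,7,0,0,0,0,0,14,0,0,0,0,0,21,0,0,0,0,0,28,0,0,0,0,0,35,0,0]

```text
clock: 4.17
tool_pos: [0.5553, 0.1586, 0.3429]
eef_rot: [0.184, 0.935, -0.297, -0.057]
contact_force: [-0.0, 0.0, -0.5]
opening: 1.005
```

```bash
python3 log.py
```

```text
4.17 [0.5553 0.1586 0.3429] [ 0.1839  0.9352 -0.2972 -0.0571] op 1.005 F [-0.   0.  -0.5] q [-0.54  0.77 -0.03  1.23  0.37  1.66  0.55]
```

```bash
cat > kin.py <<'E'
from h import *
import json,itertools
from scipy.optimize import least_squares
S=[json.loads(l) for l in open('states.jsonl')]
S.insert(0,dict(q=[-1.149,0.689,-0.195,1.565,0.157,0.902,-0.215],tool_pos=[0.2364,0.5786,0.2403],eef_rot=[.1927,.9813,0,0]))
def Rz(a): return R.from_rotvec([0,0,a])
def Ry(a): return R.from_rotvec([0,a,0])
def fk(q,p,sg):
    s1,s3,s5,s7=sg
    c7,d0,dx0,L1,e1,L2,e2,L3,e3=p[:9]
    T=Rz(s1*q[0]); x=np.array([0,0,d0])+T.apply([dx0,0,0])
    T=T*Ry(q[1])*Rz(s3*q[2]); x=x+T.apply([e1,0,L1])
    T=T*Ry(q[3])*Rz(s5*q[4]); x=x+T.apply([e2,0,L2])
    T=T*Ry(q[5]); x=x+T.apply([e3,0,L3]); T=T*Rz(s7*q[6]+c7)
    return x,T
def res(p,sg):
    o=[]
    for s in S:
        x,T=fk(s['q'],p,sg); o+=list(10*(x-s['tool_pos']))
        o+=list((T.inv()*R.from_quat(s['eef_rot'])).as_rotvec())
    return np.array(o)
def fit():
    best=None
    for sg in itertools.product((-1,1),repeat=4):
        for c7 in(0,1.57,3.14,-1.57):
            f=least_squares(res,[c7,.35,0,.4,0,.4,0,.25,0],args=(sg,))
            if best is None or f.cost<best[0].cost: best=(f,sg)
    return best
if __name__=='__main__':
    f,sg=fit(); print(sg,f.cost,f.x.round(4)); print(res(f.x,sg).reshape(-1,6).round(4))
    json.dump(dict(p=f.x.tolist(),sg=sg),open('kin.json','w'))
E
python3 kin.py
```

```text
(-1, -1, -1, -1) 0.007187069370268128 [1.5708 0.375  0.1513 0.6203 0.082  0.2071 0.0987 0.354  0.0832]
[[ 0.0091  0.0088  0.0258  0.0009 -0.0006  0.    ]
 [ 0.0116 -0.0111 -0.0123 -0.     -0.     -0.    ]
 [-0.0075 -0.0079  0.0573  0.     -0.     -0.    ]
 [-0.0167  0.0508 -0.0821  0.     -0.     -0.    ]
 [ 0.0024  0.0028  0.0113  0.      0.     -0.    ]]
```

```bash
cat > kin2.py <<'E'
from h import *
import json
from scipy.optimize import least_squares
C7=np.pi/2
def rots(q):
    A=R.from_rotvec([0,0,-q[0]]); B=A*R.from_rotvec([0,q[1],0])*R.from_rotvec([0,0,-q[2]])
    C=B*R.from_rotvec([0,q[3],0])*R.from_rotvec([0,0,-q[4]]); D=C*R.from_rotvec([0,q[5],0])
    return A,B,C,D,D*R.from_rotvec([0,0,-q[6]+C7])
P0=np.array([.10,0,.375, .0,0,.5, 0,0,.35, .08,0,.3])
def load():
    return [json.loads(l) for l in open('states.jsonl')]
def fitlin(lam=1e-3):
    rowsA=[];b=[]
    for s in load():
        T=rots(s['q']); rowsA.append(np.hstack([t.as_matrix() for t in T[:4]])); b+=s['tool_pos']
    A=np.vstack(rowsA); b=np.array(b)
    dp=np.linalg.solve(A.T@A+lam*np.eye(12),A.T@(b-A@P0)); p=P0+dp
    return p,(A@p-b).reshape(-1,3)
LO=np.array([-3.01,-.46,-1.47,.13,-1,.04,-2.66]);HI=np.array([3.01,2.08,1.51,2.56,4.14,2.09,2.66])
def fk(q,p):
    T=rots(q); xs=np.cumsum([t.apply(p[3*i:3*i+3]) for i,t in enumerate(T[:4])],axis=0)
    return xs,T[4]
def ik(x,Rt,q0,p,w=.02,m=.05):
    def f(q):
        xs,T=fk(q,p); return np.r_[5*(xs[3]-x),(T.inv()*Rt).as_rotvec(),w*.1*(q-q0)]
    s=least_squares(f,np.clip(q0,LO+m+1e-3,HI-m-1e-3),bounds=(LO+m,HI-m),max_nfev=60); 
    e=f(s.x); return s.x,np.linalg.norm(e[:3])/5,np.linalg.norm(e[3:6])
E
python3 - <<'E'
from kin2 import *
for l in(1e-2,1e-3,1e-4,1e-5):
    p,e=fitlin(l); print(l,p.round(3),abs(e).max().round(5))
E
```

```text
0.01 [ 0.067 -0.037  0.396  0.011 -0.024  0.521  0.032  0.013  0.325  0.019
  0.013  0.314] 0.00134
0.001 [ 0.052 -0.037  0.393  0.005 -0.026  0.523  0.027  0.012  0.335  0.01
  0.012  0.314] 0.00074
0.0001 [ 0.021 -0.027  0.37   0.003 -0.031  0.543  0.011  0.007  0.344  0.006
  0.007  0.318] 0.0003
1e-05 [ 0.003 -0.02   0.351  0.001 -0.029  0.56   0.002  0.002  0.346  0.002
  0.002  0.323] 5e-05
```

```bash
cat > search.py <<'E'
from kin2 import *
p,e=fitlin(1e-6); print(p.round(4),abs(e).max())
bowl=np.array([.609,.121]); out=[]
q_now=np.array(load()[-1]['q'])
rng=np.random.default_rng(0)
g=.09  # grip dist from cup axis
tau=np.radians(100)
for flip in(0,):
  for psi in np.radians(np.arange(-180,180,30)):
    for phi in np.radians(np.arange(-180,180,30)):
      # cup upright rotation heading psi; lip direction phi in cup frame
      Rc=R.from_rotvec([0,0,psi]); l=np.array([np.cos(phi),np.sin(phi),0]); ax=np.cross([0,0,1],l)
      Rp=Rc*R.from_rotvec(ax*tau)
      lipc=np.array([.052*l[0],.052*l[1],.052])
      hz=np.array([g,0,.045])
      # tool: x=-cupx, y=cupy, z=-cupz ; TCP 6mm behind grasp
      Rt=Rp*R.from_matrix(np.diag([-1,1,-1.]))
      mouth=Rp.apply([0,0,1]); mh=mouth[:2]/np.linalg.norm(mouth[:2])
      # body corners
      cor=np.array([[x,y,z] for x in(-.0375,.0375) for y in(-.0935,.0935) for z in(-.039,-.2)])
      fing=np.array([[x,y,.025] for x in(-.01,.01) for y in(-.03,.03)])
      lip=np.r_[bowl-.015*mh,0]
      tcp=lip+Rp.apply(hz-lipc)-.006*Rt.apply([0,0,1])
      zc=min((tcp+Rt.apply(cor))[:,2].min()-.13,(tcp+Rt.apply(fing))[:,2].min()-.13,-.125)
      lz=-zc; lip[2]=lz; tcp[2]+=lz
      if lz>.24: continue
      best=None
      for k in range(4):
        q0=q_now if k==0 else rng.uniform(LO,HI); q0=q0.copy()
        if k: q0[0]=-np.arctan2(tcp[1],tcp[0])+rng.normal()*.3
        q,ex,er=ik(tcp,Rt,q0,p,m=.1)
        if ex<.002 and er<.02:
          xs,_=fk(q,p)
          if xs[2][2]<.17: continue
          mar=np.min(np.minimum(q-LO,HI-q)); 
          if best is None or mar>best[0]: best=(mar,q,lz,tcp)
      if best: out.append((lz,np.degrees(psi),np.degrees(phi),best))
out.sort(key=lambda o:o[0]-.05*min(o[3][0],.4))
for o in out[:30]: print(round(o[0],3),o[1].round(),o[2].round(),round(o[3][0],2),o[3][1].round(2),o[3][3].round(3))
print(len(out))
E
time python3 search.py
```

```text
[ 3.000e-04 -1.890e-02  3.474e-01  2.000e-04 -2.720e-02  5.630e-01
  2.000e-04  1.000e-04  3.449e-01  2.000e-04  1.000e-04  3.243e-01] 5.5260398074130634e-06
0.125 -120.0 -150.0 0.45 [-1.05  1.46  0.76  1.33  0.57  1.64 -1.26] [0.564 0.128 0.253]
0.125 -90.0 -150.0 0.7 [-1.09  1.3   0.44  1.86  1.12  1.36 -1.9 ] [0.567 0.104 0.253]
0.125 -60.0 -180.0 0.57 [-1.    1.25  0.33  1.73  1.19  1.52 -1.29] [0.605 0.129 0.265]
0.125 -60.0 150.0 0.4 [-0.95  1.57  0.94  1.02  0.51  1.69  0.01] [0.654 0.128 0.253]
0.125 -30.0 150.0 0.68 [-1.04  1.33  0.49  1.58  1.12  1.41 -0.63] [0.645 0.149 0.253]
0.125 0.0 150.0 0.44 [-0.93  1.24  0.14  2.08  1.72  1.65 -1.25] [0.626 0.163 0.253]
0.125 -30.0 -180.0 0.32 [-1.36  1.59  0.96  2.24  1.83  0.78 -2.18] [0.601 0.125 0.265]
0.125 -90.0 -180.0 0.32 [-0.94  1.42  0.61  1.18  0.72  1.77 -0.75] [0.609 0.13  0.265]
0.125 150.0 150.0 0.18 [ 0.37  1.38 -0.46  1.14 -0.82  1.89 -1.83] [0.573 0.093 0.253]
0.125 -60.0 -150.0 0.1 [-0.8   1.29  0.01  2.32  1.72  1.83 -2.56] [0.581 0.085 0.253]
0.125 120.0 -180.0 0.1 [ 0.31  1.39 -0.43  1.   -0.9   1.94 -2.44] [0.
[... 1007 characters left out ...]
  1.29  2.43  2.53  0.58  2.18] [0.569 0.054 0.263]
0.167 60.0 120.0 0.12 [-0.9   1.36  0.26  2.44  2.18  1.97 -1.22] [0.608 0.199 0.263]
0.167 30.0 -120.0 0.1 [ 0.72  1.64 -1.37  1.29 -0.32  1.05  2.45] [0.687 0.12  0.263]
0.167 -180.0 120.0 0.1 [ 0.69  1.64 -1.37  1.24 -0.17  1.57 -1.88] [0.542 0.081 0.263]
0.167 120.0 120.0 0.1 [ 0.93  1.76 -1.37  2.27  4.    0.37  0.48] [0.541 0.159 0.263]
0.205 -180.0 -90.0 0.42 [-1.22  1.59  1.09  1.49  0.3   1.41 -2.1 ] [0.519 0.114 0.257]
0.205 30.0 90.0 0.48 [-1.18  1.56  1.03  1.45  0.69  1.04  0.8 ] [0.69  0.16  0.257]
0.205 60.0 90.0 0.47 [-1.37  1.6   1.04  1.98  1.56  0.66 -0.22] [0.66  0.195 0.257]
38
real	0m36.581s
user	0m35.799s
sys	0m0.120s
```

```bash
cat > track.py <<'E'
from kin2 import *
p,_=fitlin(1e-6)
def jac(q):
    xs,T=fk(q,p); J=np.zeros((6,7))
    for i in range(7):
        d=np.zeros(7); d[i]=1e-6; x2,T2=fk(q+d,p); J[:3,i]=(x2[3]-xs[3])/1e-6; J[3:,i]=(T2*T.inv()).as_rotvec()/1e-6
    return J,xs,T
def step(q,x,Rt,it=8,lam=1e-4,vmax=.15):
    q=q.copy()
    for _ in range(it):
        J,xs,T=jac(q); e=np.r_[x-xs[3],(Rt*T.inv()).as_rotvec()]
        dq=J.T@np.linalg.solve(J@J.T+lam*np.eye(6),e); q=np.clip(q+dq,LO+.01,HI-.01)
    return q,np.linalg.norm(e[:3]),np.linalg.norm(e[3:])
def path(q,x1,R1,n):
    xs,T=fk(q,p); x0=xs[3]; rv=(T.inv()*R1).as_rotvec(); Q=[q]
    for i in range(1,n+1):
        q,ex,er=step(q,x0+(x1-x0)*i/n,T*R.from_rotvec(rv*i/n)); Q.append(q)
    return np.array(Q),ex,er
E
python3 - <<'E'
from track import *
S=load(); 
for i in(0,1,2,3):
    s=S[i];t=S[i+1] if i<len(S)-1 else None
    if t is None: break
    Q,ex,er=path(np.array(s['q']),np.array(t['tool_pos']),R.from_quat(t['eef_rot']),5)
    print(ex,er,Q[-1].round(2),np.round(t['q'],2))
E
```

```text
2.2887833992611187e-16 2.3157260301252166e-16 [-0.54  0.46 -0.21  1.68  0.11  1.01  0.39] [-0.54  0.46 -0.21  1.68  0.11  1.01  0.39]
1.594436429147036e-16 1.229418123452651e-16 [-0.24  0.52 -0.2   1.57  0.11  1.06  0.72] [-0.24  0.52 -0.2   1.57  0.11  1.06  0.72]
4.783309287441108e-16 4.621532547029658e-16 [-0.54  0.77 -0.03  1.23  0.37  1.66  0.55] [-0.54  0.77 -0.03  1.23  0.37  1.66  0.55]
```

```bash
cat > plan.py <<'E'
from track import *
F=R.from_matrix(np.diag([-1,1,-1.]))
def tool(psi): return R.from_euler('z',psi,degrees=True)*F
if __name__=='__main__':
  q0=np.array(load()[-1]['q']); g=.09
  c=np.array([.5085,-.332]); hd=-22.
  h=c+g*np.array([np.cos(np.radians(hd)),np.sin(np.radians(hd))])
  Qa,ex,er=path(q0,np.r_[h,.20],tool(hd),15); print('pre',Qa[-1].round(2),ex,er,abs(np.diff(Qa,axis=0)).max(0).round(3))
  Qb,ex,er=path(Qa[-1],np.r_[h,.051],tool(hd),6); print('grasp',Qb[-1].round(2),ex,er)
  bowl=np.array([.609,.121])
  for psi in(-22,-40,-60,-75,-90):
    Qc,ex,er=path(Qb[-1],np.r_[h,.24],tool(hd),6)
    for phi in (180,150,-150):
      Rc=R.from_euler('z',psi,degrees=True); f=np.radians(phi); l=np.array([np.cos(f),np.sin(f),0]); ax=np.cross([0,0,1],l)
      lipc=np.array([.052*l[0],.052*l[1],.052]); hz=np.array([g,0,.045])
      mh=Rc.apply(l)[:2]; lz=.13 if phi==180 else .14
      def pose(tau,lz):
        Rp=Rc*R.from_rotvec(ax*np.radians(tau)); Rt=Rp*F
        return np.r_[bowl-.015*mh,lz]+Rp.apply(hz-lipc)-.006*Rt.apply([0,0,1]),Rt
      x,Rt=pose(0,.24); Qd,e1,r1=path(Qc[-1],x,Rt,18)
      Q=Qd; E=[]
      bad=max(e1,r1)
      for tau in range(5,116,5):
        x,Rt=pose(tau,.24-(.24-lz)*min(tau/60,1)); Qn,ex,er=path(Q[-1],x,Rt,1); Q=np.vstack([Q,Qn[1:]]); bad=max(bad,ex,er)
        if max(ex,er)>.003: break
      print(psi,phi,'tau reached',tau,'err',round(bad,3),'carry end',Qd[-1].round(2),'pour',Q[-1].round(2),'margin',np.minimum(Q-LO,HI-Q).min(0).round(2),'wristz',round(fk(Q[-1],p)[0][2][2],2),'step',abs(np.diff(Q[18:],axis=0)).max().round(2))
E
python3 plan.py
```

```text
pre [ 0.61  0.84 -0.25  1.36  0.23  0.97  1.5 ] 3.7238012298709097e-16 5.53397658974481e-16 [0.086 0.043 0.028 0.084 0.023 0.096 0.083]
grasp [ 0.59  1.02 -0.21  1.44  0.28  0.71  1.45] 5.551115123125783e-17 2.118352371637509e-16
-22 180 tau reached 45 err 0.159 carry end [-0.06  0.9  -0.21  1.08  0.18  1.18  0.93] pour [-0.87  0.85  0.85  1.96  0.69  0.05  0.06] margin [2.14 1.16 0.66 0.6  1.18 0.01 1.15] wristz 0.49 step 0.25
-22 150 tau reached 115 err 0.0 carry end [-0.02  0.86 -0.22  1.17  0.18  1.13  0.95] pour [-1.28  1.64  0.9   1.66  0.97  1.17 -0.66] margin [1.73 0.44 0.61 0.76 1.18 0.6  1.15] wristz 0.12 step 0.12
-22 -150 tau reached 40 err 0.193 carry end [-0.11  0.91 -0.21  1.04  0.17  1.2   0.89] pour [-0.31  0.64  0.16  1.94  0.36  0.05  0.6 ] margin [2.4  1.1  1.21 0.62 1.17 0.01 1.15] wristz 0.51 step 0.19
-40 180 tau reached 55 err 0.031 carry end [-0.03  0.85 -0.13  1.2   0.11  1.11  0.7 ] pour [-1.07  1.07  1.07  1.99  0.72  0.05 -0.39] margin [1.94 1.01 0.44 0.57 1.11 0.01 1.15] wristz 0.44 step 0.17
-40 150 tau reached 115 err 0.0 carry end [-0.    0.8  -0.14  
[... 1454 characters left out ...]
  1.11  2.08  0.37  0.05 -0.61] margin [1.92 1.01 0.4  0.48 0.97 0.01 1.15] wristz 0.44 step 0.14
-90 180 tau reached 115 err 0.0 carry end [-0.08  0.67  0.11  1.62 -0.09  0.85  0.07] pour [-1.    1.64  0.86  1.07  0.67  1.84 -0.59] margin [2.   0.44 0.65 0.93 0.91 0.25 1.15] wristz 0.12 step 0.08
-90 150 tau reached 80 err 0.054 carry end [-0.1   0.63  0.11  1.73 -0.09  0.79  0.05] pour [-0.6   1.39  0.58  0.7   0.42  2.08 -0.1 ] margin [2.4  0.69 0.93 0.57 0.91 0.01 1.15] wristz 0.32 step 0.1
-90 -150 tau reached 115 err 0.0 carry end [-0.09  0.72  0.11  1.52 -0.09  0.91  0.05] pour [-1.45  1.94  1.33  1.79  0.36  0.84 -1.2 ] margin [1.56 0.14 0.18 0.59 0.91 0.33 1.15] wristz 0.12 step 0.1
```

```bash
cat > plan2.py <<'E'
from plan import *
q0=np.array(load()[-1]['q'])
def seg(a,b,c,ztop):
    t=np.linspace(0,1,40)[:,None]; P=a+(b-a)*t; d=np.hypot(*(P[:,:2]-c).T); i=np.argmin(np.where(d<.12,P[:,2],9)); 
    k=np.argmin(d); return d[k].round(3),P[k,2].round(3)
g=.09;hd=-22.;c=np.array([.5085,-.332]);h=c+g*np.array([np.cos(np.radians(hd)),np.sin(np.radians(hd))])
bowl=np.array([.609,.121])
def pose(psi,tau,lz,back=.015):
    Rc=R.from_euler('z',psi,degrees=True); l=np.array([-1,0,0]); ax=np.cross([0,0,1],l)
    Rp=Rc*R.from_rotvec(ax*np.radians(tau)); Rt=Rp*F; mh=Rc.apply(l)[:2]
    return np.r_[bowl-back*mh,lz]+Rp.apply(np.array([g,0,.045])-np.array([-.052,0,.052]))-.006*Rt.apply([0,0,1]),Rt
if __name__=='__main__':
  pt=imaging.snapshot('top'); P={}
  for n,px,z in(('bottle',(123,204),.14),('tin',(160,140),.105),('mug',(519,168),.09),('dish',(443,143),.035)): print(n,atz(pt,[px],z).round(3))
  Qa,_,_=path(q0,np.r_[h,.20],tool(hd),15);Qb,_,_=path(Qa[-1],np.r_[h,.051],tool(hd),6);Qc,_,_=path(Qb[-1],np.r_[h,.24],tool(hd),6)
  for psi in(-45,-50,-55,-60,-65):
   for lz in(.13,.16):
    x,Rt=pose(psi,0,.24);Qd,e1,r1=path(Qc[-1],x,Rt,18);Q=Qd;bad=0
    for tau in range(5,106,5):
        x,Rt=pose(psi,tau,.24-(.24-lz)*min(tau/60,1)); Qn,ex,er=path(Q[-1],x,Rt,1); Q=np.vstack([Q,Qn[1:]]); bad=max(bad,ex,er)
        if max(ex,er)>.003: break
        if tau in(90,100,105):
            X=fk(Q[-1],p)[0]; print(psi,lz,tau,'elbow',X[1].round(2),'wrist',X[2].round(3),'tcp',X[3].round(3),'q',Q[-1].round(2),'mar',np.minimum(Q-LO,HI-Q).min().round(2))
E
python3 plan2.py
```

```text
bottle [[0.577 0.42  0.14 ]]
tin [[0.724 0.354 0.105]]
mug [[ 0.666 -0.454  0.09 ]]
dish [[ 0.734 -0.292  0.035]]
-45 0.13 90 elbow [0.12 0.55 0.31] wrist [0.391 0.339 0.272] tcp [0.62  0.11  0.272] q [-1.4   1.68  1.38  2.04  0.56  0.17 -0.75] mar 0.02
-45 0.13 100 elbow [0.09 0.54 0.23] wrist [0.377 0.353 0.214] tcp [0.603 0.127 0.27 ] q [-1.45  1.83  1.4   2.01  0.51  0.29 -0.81] mar 0.02
-45 0.13 105 elbow [0.08 0.54 0.19] wrist [0.373 0.357 0.183] tcp [0.594 0.136 0.267] q [-1.47  1.91  1.4   1.98  0.49  0.36 -0.83] mar 0.02
-45 0.16 90 elbow [0.12 0.55 0.35] wrist [0.391 0.339 0.302] tcp [0.62  0.11  0.302] q [-1.39  1.62  1.4   2.05  0.69  0.17 -0.82] mar 0.06
-45 0.16 100 elbow [0.09 0.55 0.26] wrist [0.377 0.353 0.244] tcp [0.603 0.127 0.3  ] q [-1.44  1.78  1.42  2.03  0.64  0.28 -0.88] mar 0.06
-45 0.16 105 elbow [0.08 0.54 0.22] wrist [0.373 0.357 0.213] tcp [0.594 0.136 0.297] q [-1.46  1.85  1.42  2.01  0.62  0.35 -0.91] mar 0.06
-50 0.13 90 elbow [0.14 0.55 0.37] wrist [0.411 0.357 0.272] tcp [0.619 0.109 0.272] q [-1.37  1.58  1.26  1.96  0.67  0.38 -0.83] mar 0.22
-5
[... 2532 characters left out ...]
5 0.13 100 elbow [0.2  0.52 0.4 ] wrist [0.471 0.418 0.214] tcp [0.605 0.129 0.27 ] q [-1.26  1.51  0.99  1.66  0.68  1.04 -0.84] mar 0.52
-65 0.13 105 elbow [0.2  0.53 0.37] wrist [0.468 0.424 0.183] tcp [0.6   0.14  0.267] q [-1.28  1.58  1.01  1.63  0.68  1.1  -0.85] mar 0.5
-65 0.16 90 elbow [0.22 0.5  0.51] wrist [0.479 0.401 0.302] tcp [0.616 0.106 0.302] q [-1.22  1.32  0.95  1.72  0.74  0.97 -0.81] mar 0.56
-65 0.16 100 elbow [0.2  0.52 0.44] wrist [0.471 0.418 0.244] tcp [0.605 0.129 0.3  ] q [-1.26  1.45  0.98  1.68  0.74  1.07 -0.85] mar 0.53
-65 0.16 105 elbow [0.2  0.53 0.4 ] wrist [0.468 0.424 0.213] tcp [0.6   0.14  0.297] q [-1.27  1.51  0.99  1.65  0.74  1.12 -0.87] mar 0.52
```

```bash
cat > rel.py <<'E'
from plan2 import *
def rel(x,Rt,show=True):
    s=st(); T=R.from_quat(s['eef_rot']); d=T.inv().apply(np.array(x)-s['tool_pos']); rv=np.degrees((T.inv()*Rt).as_rotvec())
    print('shift mm',(d*1000).round(1),'rv deg',rv.round(2),'rows>=',(np.linalg.norm(d)/.0417).round(1),(np.linalg.norm(rv)/7.16).round(1)); return d,rv
E
python3 -c "
from rel import *
rel(np.r_[h,.20],tool(-22))
s=r.get_state();Q,_,_=path(np.array(s['q']),np.r_[h,.2],tool(-22),15);print(np.abs(np.diff(Q,axis=0)).max(0)*12)"
```

```text
4.22 [0.5539 0.1627 0.3375] [ 0.1791  0.9349 -0.3004 -0.0605] op 1.0 F [-0.8  3.3 -2.2] q [-0.54  0.78 -0.04  1.22  0.37  1.66  0.55]
shift mm [-232.3 -307.6  388.7] rv deg [-35.69  -0.24   0.3 ] rows>= 13.1 5.0
[1.04621714 0.51068676 0.33400376 1.01667027 0.27959766 1.15831785
 1.00095188]
```

Call:
send_rows:
  moves: [-0.015,-0.02,0.026,-7,0,0,-0.031,-0.041,0.052,-14,0,0,-0.046,-0.061,0.078,-21,0,0,-0.062,-0.082,0.104,-28,0,0,-0.077,-0.102,0.13,-35.7,0,0]
  claw: -0.2

```text
clock: 4.63
tool_pos: [0.5667, -0.0135, 0.2928]
eef_rot: [0.189, 0.982, -0.004, -0.001]
contact_force: [1.0, -0.8, -0.5]
opening: 0.644
```

```bash
python3 -c "
from rel import *
rel(np.r_[h,.20],tool(-22))"
```

```text
4.63 [ 0.5667 -0.0135  0.2928] [ 1.894e-01  9.819e-01 -4.100e-03 -7.000e-04] op 0.644 F [ 1.  -0.8 -0.5] q [ 0.07  0.55 -0.21  1.67  0.15  0.93  0.99]
shift mm [-154.5 -316.7   95.4] rv deg [-0.48  0.01  0.16] rows>= 8.8 0.1
```

Call:
send_rows:
  moves: [-0.017,-0.035,0.011,0,0,0,-0.034,-0.07,0.021,0,0,0,-0.052,-0.106,0.032,0,0,0,-0.069,-0.141,0.042,-0.2,0,0,-0.086,-0.176,0.053,-0.5,0,0]

```text
clock: 5.05
tool_pos: [0.5807, -0.2116, 0.2417]
eef_rot: [0.19, 0.982, 0.001, 0.001]
contact_force: [0.9, 0.6, 0.4]
opening: 0.598
```

Call:
send_rows:
  moves: [-0.017,-0.035,0.011,0,0,0,-0.034,-0.07,0.021,0,0,0,-0.051,-0.106,0.032,0,0,0,-0.068,-0.14,0.042,0,0,0,-0.068,-0.14,0.042,0,0,0]

```text
clock: 5.47
tool_pos: [0.5873, -0.3784, 0.1973]
eef_rot: [0.196, 0.981, -0.003, 0.001]
contact_force: [-0.4, -1.1, -0.2]
opening: 0.601
```

```bash
python3 -c "
from rel import *
rel(np.r_[h,.20],tool(-22))
p=imaging.snapshot('wrist'); cv2.imwrite('pics/w1.png',p['image'][:,:,::-1]); np.savez('w1.npz',**{k:p[k] for k in('image','depth','mtx','D','rvec','tvec')})
for g_ in (0,.1,.13): 
    a=np.radians(-22); print(proj(p,[*(c+g_*np.array([np.cos(a),np.sin(a)])),.049]))
print(proj(p,[*c,.052]))
"
```

```text
5.47 [ 0.5873 -0.3784  0.1973] [ 1.961e-01  9.806e-01 -3.200e-03  8.000e-04] op 0.601 F [-0.4 -1.1 -0.2] q [ 0.61  0.84 -0.21  1.36  0.2   0.96  1.53]
shift mm [ 0.6 13.4 -2.8] rv deg [-0.35  0.16 -0.62] rows>= 0.3 0.1
[[337.61366825  93.97397241]]
[[337.15243908 228.91735248]]
[[337.05122703 264.35169337]]
[[337.77958228  93.7315804 ]]
```

View pics/w1.png

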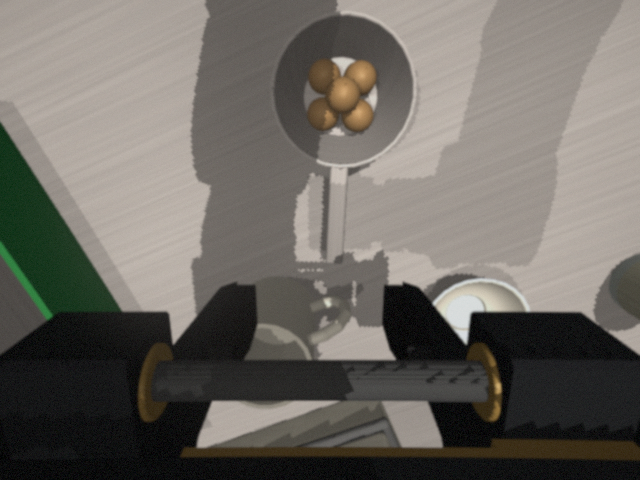

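```bash
python3 -c "
from h import *
p=dict(np.load('w1.npz'))
c=atz(p,[[344.5,90]],.052)[0]; a=atz(p,[[340.5,172]],.049)[0]; b=atz(p,[[336,258]],.049)[0]
print(c,a,b,np.degrees(np.arctan2(*(b-c)[1::-1])),np.degrees(np.arctan2(*(b-a)[1::-1])),np.linalg.norm((b-c)[:2]))
P=cloud(p); print(P[200:250:10,330:346:4,2].round(3)); print(P[230,315:360:3].round(3))
st()
"
```

```text
[ 0.50804724 -0.32673902  0.052     ] [ 0.56060903 -0.35047186  0.049     ] [ 0.62360137 -0.37943634  0.049     ] -24.514887881056097 -24.693424895494374 0.1270030109875762
[[0.049 0.049 0.048 0.051]
 [0.049 0.049 0.048 0.048]
 [0.047 0.049 0.049 0.049]
 [0.048 0.048 0.047 0.048]
 [0.048 0.049 0.049 0.047]]
[[ 0.608 -0.392 -0.001]
 [ 0.609 -0.39   0.001]
 [ 0.61  -0.387 -0.   ]
 [ 0.612 -0.385 -0.   ]
 [ 0.599 -0.377  0.047]
 [ 0.6   -0.375  0.048]
 [ 0.601 -0.373  0.048]
 [ 0.601 -0.371  0.05 ]
 [ 0.603 -0.368  0.048]
 [ 0.604 -0.366  0.048]
 [ 0.619 -0.367 -0.001]
 [ 0.62  -0.364 -0.001]
 [ 0.621 -0.362  0.   ]
 [ 0.622 -0.359  0.   ]
 [ 0.623 -0.356 -0.001]]
5.52 [ 0.5886 -0.3734  0.1982] [ 0.1946  0.9809 -0.0011  0.001 ] op 0.601 F [-0.4  0.8 -0.3] q [ 0.6   0.84 -0.21  1.36  0.2   0.96  1.52]
```

```bash
sed -i 's/hd=-22.;c=np.array(\[.5085,-.332\])/hd=-24.7;c=np.array([.508,-.3267])/' plan2.py; python3 -c "
from rel import *
print(h);rel(np.r_[h,.051],tool(hd))"
```

```text
[ 0.58976574 -0.36430804]
5.52 [ 0.5886 -0.3734  0.1982] [ 0.1946  0.9809 -0.0011  0.001 ] op 0.601 F [-0.4  0.8 -0.3] q [ 0.6   0.84 -0.21  1.36  0.2   0.96  1.52]
shift mm [  2.8   9.1 147.1] rv deg [-0.1   0.14  2.26] rows>= 3.5 0.3
```

Call:
send_rows:
  moves: [0.003,0.009,0.025,0,0,2.3,0.003,0.009,0.055,0,0,2.3,0.003,0.009,0.08,0,0,2.3,0.003,0.009,0.1,0,0,2.3,0.003,0.009,0.105,0,0,2.3]

```text
clock: 5.93
tool_pos: [0.5877, -0.3618, 0.0903]
eef_rot: [0.214, 0.977, 0.0, -0.001]
contact_force: [-0.3, 0.6, -0.5]
opening: 0.6
```

```bash
python3 -c "
from rel import *
rel(np.r_[h,.051],tool(hd))
p=imaging.snapshot('wrist'); cv2.imwrite('pics/w2.png',p['image'][:,:,::-1]); np.savez('w2.npz',**{k:p[k] for k in('image','depth','mtx','D','rvec','tvec')})
print(proj(p,[*h,.049]),proj(p,[*c,.052]))
rel(np.r_[h,.051],tool(hd))"
```

```text
5.93 [ 0.5877 -0.3618  0.0903] [ 2.137e-01  9.769e-01  3.000e-04 -1.300e-03] op 0.6 F [-0.3  0.6 -0.5] q [ 0.58  0.96 -0.18  1.45  0.22  0.75  1.45]
shift mm [-3.  -1.4 39.3] rv deg [-0.   -0.15  0.02] rows>= 0.9 0.0
[[315.76210573 274.55868769]] [[315.2471428   88.96466057]]
5.98 [ 0.5882 -0.3622  0.091 ] [ 2.138e-01  9.769e-01  0.000e+00 -8.000e-04] op 0.602 F [ 0.   1.2 -0.4] q [ 0.58  0.96 -0.18  1.45  0.22  0.75  1.45]
shift mm [-2.4 -1.3 40. ] rv deg [-0.01 -0.09  0.02] rows>= 1.0 0.0
```

View pics/w2.png

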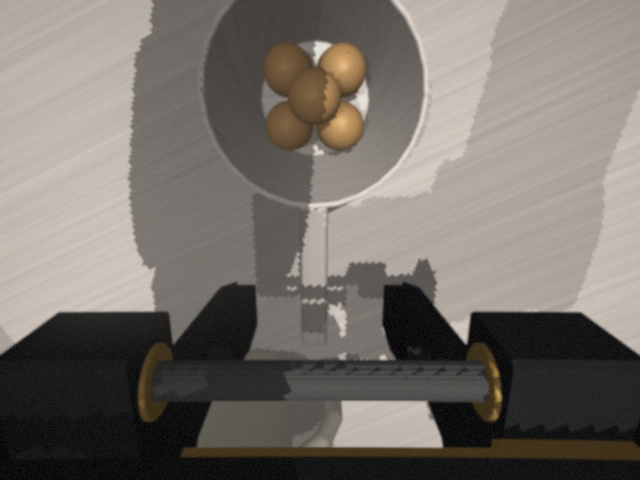

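Handle at column ~315 running straight between the fingers (~257–384), cup rim centre at (316,92) as predicted. Lowering onto it and closing.

Call:
send_rows:
  moves: [-0.002,-0.001,0.02,0,0,0,-0.002,-0.001,0.035,0,0,0,-0.002,-0.001,0.04,0,0,0,-0.002,-0.001,0.04,0,0,0,-0.002,-0.001,0.04,0,0,0]

```text
clock: 6.4
tool_pos: [0.5899, -0.364, 0.0518]
eef_rot: [0.214, 0.977, 0.0, -0.0]
contact_force: [0.1, 0.1, 0.9]
opening: 0.599
```

Call:
send_rows:
  moves: [0,0,0,0,0,0,0,0,0,0,0,0,0,0,0,0,0,0,0,0,0,0,0,0,0,0,0,0,0,0]
  claw: 1
  grip_force: 60

```text
clock: 6.82
tool_pos: [0.59, -0.3641, 0.0521]
eef_rot: [0.214, 0.977, -0.0, -0.0]
contact_force: [-0.3, 0.1, 0.0]
opening: 0.249
```

Call:
send_rows:
  moves: [0,0,0,0,0,0,0,0,0,0,0,0,0,0,0,0,0,0,0,0,0,0,0,0,0,0,0,0,0,0]

```text
clock: 7.23
tool_pos: [0.59, -0.3641, 0.0521]
eef_rot: [0.214, 0.977, -0.0, -0.0]
contact_force: [0.4, 0.8, -1.2]
opening: 0.003
```

```bash
python3 -c "
from rel import *
rel(np.r_[h,.051],tool(hd))"
```

```text
7.23 [ 0.59   -0.3641  0.0521] [ 2.138e-01  9.769e-01 -1.000e-04 -1.000e-04] op 0.003 F [ 0.4  0.8 -1.2] q [ 0.57  1.01 -0.17  1.45  0.23  0.7   1.44]
shift mm [ 0.1 -0.3  1.1] rv deg [-0.01 -0.01  0.  ] rows>= 0.0 0.0
```

Opening reads 0.003, so the fingers shut without the handle between them. I need a look.

```bash
python3 -c "
from rel import *
p=imaging.snapshot('wrist'); cv2.imwrite('pics/w3.png',p['image'][:,:,::-1]); np.savez('w3.npz',**{k:p[k] for k in('image','depth','mtx','D','rvec','tvec')})
s=r.get_state(); print(proj(p,s['tool_pos']+np.array([0,0,-.006])),proj(p,s['tool_pos']+np.array([0,0,-.025])))
q=imaging.snapshot('scene'); cv2.imwrite('pics/s3.png',cv2.resize(q['image'][300:460,140:340],(800,600))[:,:,::-1])"
```

```text
[[318.33379329 299.82018402]] [[318.45559448 281.81518386]]
```

View pics/w3.png

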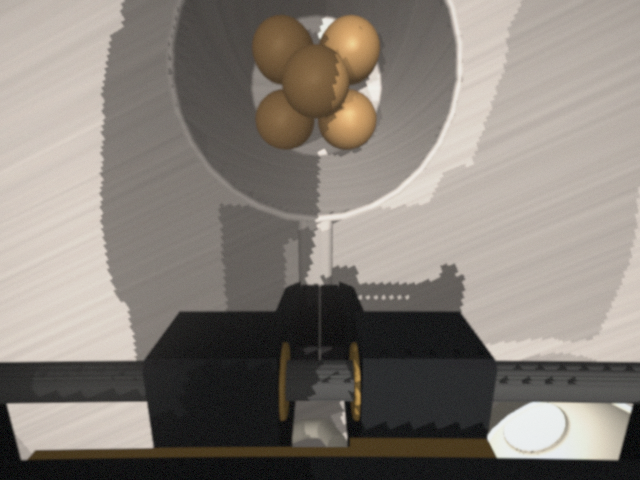

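View pics/s3.png

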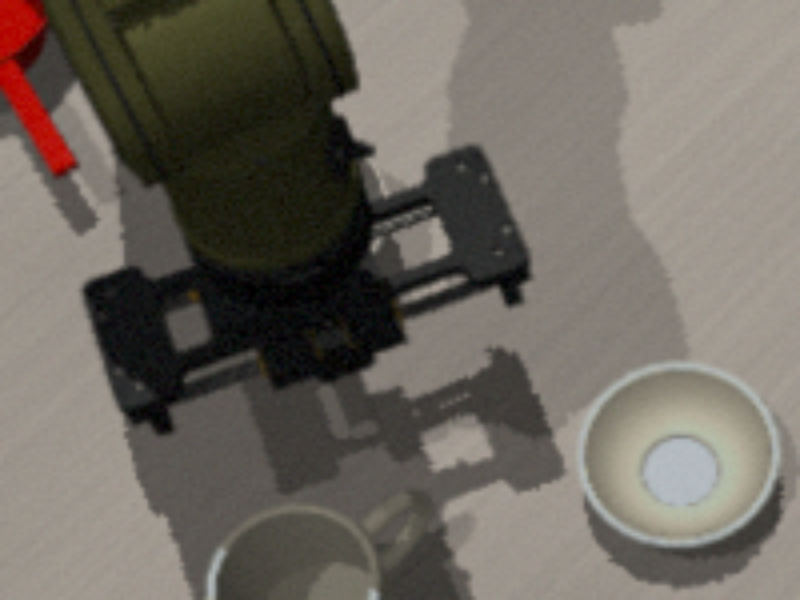

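```bash
python3 -c "
from rel import *
p=dict(np.load('w3.npz')); P=cloud(p)
for v in (230,250,270,280,286,290,295,300,305,310,315,320,330,350): print(v,P[v,316].round(3),P[v,300].round(3),P[v,290].round(3),p['depth'][v,316].round(3))
s=r.get_state(); M=cv2.Rodrigues(p['rvec'])[0]; C=-M.T@p['tvec'].ravel(); T=R.from_quat(s['eef_rot']); print('cam in tool',T.inv().apply(C-s['tool_pos']))
for nm in('w1','w2'):
    p=dict(np.load(nm+'.npz'));P=cloud(p); print(nm,[ (P[v,u].round(3)) for v,u in ((290,245),(290,400),(300,240),(310,230))], P[60:100:20,300:330:20,2].round(3))
"
```

```text
230 [ 0.561 -0.352  0.049] [ 0.558 -0.357  0.049] [ 0.567 -0.37  -0.   ] 0.154
250 [ 0.568 -0.355  0.049] [ 0.566 -0.361  0.048] [ 0.578 -0.375 -0.001] 0.156
270 [ 0.576 -0.359  0.049] [ 0.574 -0.365  0.047] [ 0.588 -0.38  -0.   ] 0.158
280 [ 0.58  -0.361  0.048] [ 0.578 -0.367  0.048] [ 0.593 -0.383  0.001] 0.16
286 [ 0.581 -0.361  0.051] [ 0.577 -0.366  0.055] [ 0.576 -0.37   0.055] 0.157
290 [ 0.581 -0.361  0.056] [ 0.579 -0.367  0.056] [ 0.576 -0.37   0.059] 0.153
295 [ 0.581 -0.361  0.061] [ 0.579 -0.367  0.06 ] [ 0.576 -0.369  0.063] 0.149
300 [ 0.582 -0.361  0.063] [ 0.579 -0.366  0.065] [ 0.576 -0.369  0.067] 0.146
305 [ 0.582 -0.361  0.068] [ 0.579 -0.367  0.068] [ 0.576 -0.369  0.071] 0.142
310 [ 0.581 -0.361  0.073] [ 0.579 -0.366  0.072] [ 0.576 -0.369  0.075] 0.137
315 [ 0.582 -0.361  0.076] [ 0.579 -0.366  0.077] [ 0.576 -0.368  0.079] 0.134
320 [ 0.584 -0.362  0.074] [ 0.579 -0.366  0.079] [ 0.577 -0.368  0.082] 0.137
330 [ 0.587 -0.364  0.075] [ 0.579 -0.365  0.086] [ 0.577 -0.368  0.089] 0.137
350 [ 0.582 -0.361  0.095] [ 0.581 -0.366  0.095] [ 0.577 -0.367  0.099] 0.116
cam in tool [ 0.07466881  0.00047663 -0.14401429]
w1 [array([ 0.568, -0.402,  0.201]), array([ 0.592, -0.345,  0.199]), array([ 0.567, -0.402,  0.21 ]), array([ 0.567, -0.404,  0.218])] [[0.028 0.027]
 [0.015 0.033]]
w2 [array([ 0.568, -0.385,  0.093]), array([ 0.593, -0.328,  0.093]), array([ 0.567, -0.385,  0.103]), array([ 0.566, -0.386,  0.111])] [[0.031 0.025]
 [0.052 0.052]]
```

The depth puts the fingertips at z≈0.052, level with the reported TCP, so they closed just above the handle (top at 0.049). The cup has not moved. I'll reopen and go 22 mm lower, which is table-safe even if the tips really are 25 mm ahead.

Call:
send_rows:
  moves: [0,0,0,0,0,0,0,0,0,0,0,0,0,0,0,0,0,0,0,0,0,0,0,0,0,0,0,0,0,0]
  claw: -0.2

```text
clock: 7.75
tool_pos: [0.59, -0.3641, 0.0521]
eef_rot: [0.214, 0.977, -0.0, -0.0]
contact_force: [0.1, -0.3, -0.7]
opening: 0.361
```

Call:
send_rows:
  moves: [0,0,0,0,0,0,0,0,0.006,0,0,0,0,0,0.012,0,0,0,0,0,0.018,0,0,0,0,0,0.022,0,0,0]

```text
clock: 8.17
tool_pos: [0.5894, -0.3638, 0.0288]
eef_rot: [0.214, 0.977, 0.0, -0.001]
contact_force: [-0.7, -0.6, -0.4]
opening: 0.598
```

Call:
send_rows:
  moves: [0,0,0,0,0,0,0,0,0,0,0,0,0,0,0,0,0,0,0,0,0,0,0,0,0,0,0,0,0,0]
  claw: 1

```text
clock: 8.58
tool_pos: [0.5897, -0.3639, 0.0291]
eef_rot: [0.214, 0.977, 0.0, -0.001]
contact_force: [-0.5, -1.0, -0.7]
opening: 0.242
```

```bash
python3 -c "
from rel import *
st()
p=imaging.snapshot('wrist'); cv2.imwrite('pics/w4.png',p['image'][:,:,::-1]); P=cloud(p)
for v in range(280,320,5): print(v,P[v,316].round(3),P[v,280].round(3),P[v,360].round(3))"
```

```text
8.58 [ 0.5897 -0.3639  0.0291] [ 2.138e-01  9.769e-01  1.000e-04 -6.000e-04] op 0.242 F [-0.5 -1.  -0.7] q [ 0.57  1.04 -0.17  1.46  0.24  0.66  1.44]
280 [ 0.571 -0.356  0.049] [ 0.583 -0.382 -0.001] [ 0.599 -0.346 -0.   ]
285 [ 0.573 -0.357  0.049] [ 0.575 -0.375  0.027] [ 0.589 -0.345  0.027]
290 [ 0.574 -0.358  0.049] [ 0.576 -0.374  0.031] [ 0.589 -0.345  0.032]
295 [ 0.576 -0.358  0.049] [ 0.575 -0.374  0.036] [ 0.588 -0.345  0.038]
300 [ 0.578 -0.359  0.049] [ 0.575 -0.373  0.041] [ 0.588 -0.346  0.042]
305 [ 0.579 -0.36   0.049] [ 0.576 -0.373  0.045] [ 0.588 -0.346  0.045]
310 [ 0.582 -0.361  0.048] [ 0.576 -0.373  0.048] [ 0.587 -0.346  0.05 ]
315 [ 0.583 -0.362  0.049] [ 0.575 -0.372  0.054] [ 0.587 -0.347  0.053]
```

View pics/w4.png

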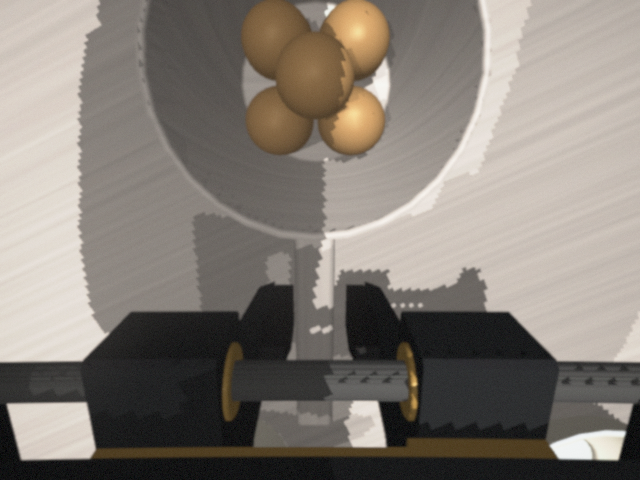

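Now the handle lies between the fingers (tips at z 0.027). Finishing the close.

Call:
send_rows:
  moves: [0,0,0,0,0,0,0,0,0,0,0,0,0,0,0,0,0,0,0,0,0,0,0,0,0,0,0,0,0,0]
  grip_force: 60

```text
clock: 9.05
tool_pos: [0.5895, -0.3641, 0.0291]
eef_rot: [0.214, 0.977, -0.0, -0.001]
contact_force: [0.0, -0.8, 0.3]
opening: 0.148
```

Call:
send_rows:
  moves: [0,0,-0.002,0,0,0,0,0,-0.006,0,0,0,0,0,-0.012,0,0,0,0,0,-0.02,0,0,0,0,0,-0.03,0,0,0]

```text
clock: 9.47
tool_pos: [0.5895, -0.3638, 0.0596]
eef_rot: [0.214, 0.977, 0.0, -0.001]
contact_force: [-0.5, -0.1, -1.8]
opening: 0.141
```

```bash
python3 -c "
from rel import *
st()
p=imaging.snapshot('wrist'); cv2.imwrite('pics/w5.png',p['image'][:,:,::-1]); P=cloud(p)
for v in range(240,320,10): print(v,P[v,316].round(3))
print(P[200:480,:,2][P[200:480,:,2]>-.5].min())"
```

```text
9.47 [ 0.5895 -0.3638  0.0596] [ 2.138e-01  9.769e-01  1.000e-04 -9.000e-04] op 0.141 F [-0.5 -0.1 -1.8] q [ 0.57  1.   -0.17  1.45  0.23  0.71  1.44]
240 [ 0.557 -0.35   0.079]
250 [ 0.561 -0.351  0.078]
260 [ 0.564 -0.353  0.079]
270 [ 0.568 -0.355  0.078]
280 [ 0.571 -0.356  0.079]
290 [ 0.574 -0.358  0.079]
300 [ 0.578 -0.359  0.078]
310 [ 0.581 -0.361  0.079]
-0.003056248043724118
```

View pics/w5.png

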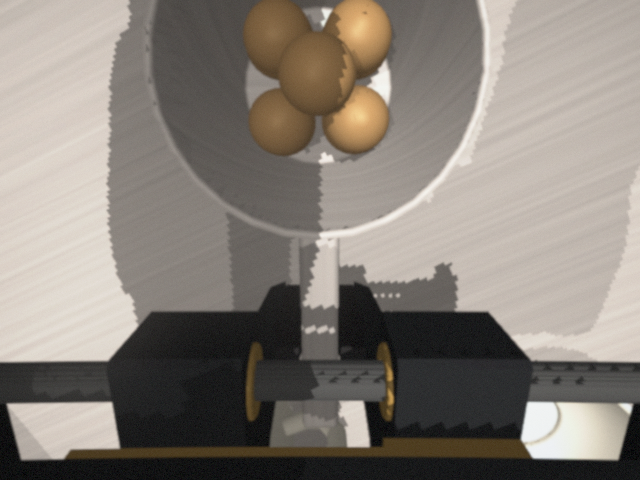

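```bash
cat > pour.py <<'E'
from track import *
from rel import rel,tool,hd
F=R.from_matrix(np.diag([-1,1,-1.]))
bowl=np.array([.609,.121]); tc=np.array([.0896,0,.0291])
def pose(psi,tau,lz,back=.015):
    Rc=R.from_euler('z',psi,degrees=True); l=np.array([-1,0,0]); ax=np.cross([0,0,1],l)
    Rp=Rc*R.from_rotvec(ax*np.radians(tau)); mh=Rc.apply(l)[:2]
    return np.r_[bowl-back*mh,lz]+Rp.apply(tc-np.array([-.052,0,.052])),Rp*F
E
python3 - <<'E'
from pour import *
q=np.array(r.get_state()['q']); print(r.get_state()['clock'])
for psi in(-50,-55,-60):
  x,Rt=pose(psi,0,.25); Q,e,f=path(q,x,Rt,20); print(psi,'carry',x.round(3),e,f,Q[-1].round(2))
  n=len(Q);bad=0
  for tau in range(5,106,5):
    x,Rt=pose(psi,tau,.25-.11*min(tau/70,1)); Qn,ex,er=path(Q[-1],x,Rt,1); Q=np.vstack([Q,Qn[1:]]); bad=max(bad,ex,er)
    if tau%15==0: X=fk(Q[-1],p)[0]; print(tau,'tcp',x.round(3),'wrist',X[2].round(3),'elbow',X[1].round(2),Q[-1].round(2))
  print('bad',bad,'mar',np.minimum(Q-LO,HI-Q).min(0).round(2),'rate',(abs(np.diff(Q[n-1:],axis=0)).max(0)*12).round(2))
x,Rt=pose(-55,0,.25); rel(x,Rt)
E
```

```text
9.5167
-50 carry [0.71  0.001 0.227] 2.635994946718037e-16 4.582234945694022e-16 [-0.07  0.82 -0.    1.29  0.    1.03  0.63]
15 tcp [0.71  0.    0.241] wrist [0.657 0.064 0.554] elbow [0.38 0.05 0.76] [-0.25  0.75  0.16  1.47  0.16  0.79  0.45]
30 tcp [0.705 0.007 0.254] wrist [0.601 0.131 0.535] elbow [0.35 0.15 0.77] [-0.52  0.75  0.41  1.65  0.35  0.58  0.18]
45 tcp [0.693 0.02  0.263] wrist [0.546 0.196 0.493] elbow [0.31 0.28 0.73] [-0.83  0.86  0.76  1.8   0.51  0.38 -0.11]
60 tcp [0.677 0.04  0.267] wrist [0.497 0.255 0.429] elbow [0.26 0.42 0.62] [-1.08  1.11  1.07  1.91  0.54  0.23 -0.34]
75 tcp [0.656 0.064 0.271] wrist [0.455 0.305 0.355] elbow [0.21 0.51 0.47] [-1.24  1.39  1.26  1.96  0.49  0.2  -0.5 ]
90 tcp [0.633 0.092 0.282] wrist [0.425 0.341 0.282] elbow [0.15 0.54 0.34] [-1.34  1.64  1.37  1.96  0.44  0.28 -0.6 ]
105 tcp [0.609 0.121 0.283] wrist [0.408 0.361 0.199] elbow [0.11 0.54 0.21] [-1.41  1.87  1.43  1.91  0.4   0.45 -0.69]
bad 7.221785298249067e-16 mar [1.6  0.21 0.08 0.59 1.   0.15 1.22] rate [1.27 1.2  1.43 0.73 0.77 0.97 1.2 ]
-55 carry [ 0.699 -0.007 
[... 1665 characters left out ...]
tcp [0.646 0.057 0.271] wrist [0.489 0.329 0.355] elbow [0.23 0.49 0.52] [-1.18  1.3   1.11  1.84  0.54  0.52 -0.56]
90 tcp [0.628 0.088 0.282] wrist [0.466 0.369 0.282] elbow [0.19 0.53 0.41] [-1.28  1.51  1.2   1.81  0.54  0.64 -0.67]
105 tcp [0.609 0.121 0.283] wrist [0.453 0.392 0.199] elbow [0.16 0.54 0.3 ] [-1.34  1.71  1.25  1.75  0.53  0.8  -0.74]
bad 7.651684148563109e-16 mar [1.67 0.37 0.26 0.72 0.96 0.45 1.22] rate [1.13 0.98 1.1  0.55 0.74 0.75 1.06]
9.52 [ 0.5909 -0.3647  0.0623] [ 2.139e-01  9.769e-01 -5.000e-04  1.100e-03] op 0.141 F [ 0.5  0.3 -0.2] q [ 0.57  1.   -0.17  1.45  0.23  0.71  1.44]
shift mm [  50.9  369.7 -165.1] rv deg [1.00e-02 1.40e-01 3.03e+01] rows>= 9.8 4.2
```

Call:
send_rows:
  moves: [0,0.006,-0.02,0,0,1,0.002,0.018,-0.045,0,0,3,0.005,0.035,-0.075,0,0,6,0.008,0.056,-0.105,0,0,9,0.012,0.08,-0.13,0,0,12]

```text
clock: 9.93
tool_pos: [0.6135, -0.2876, 0.1951]
eef_rot: [0.317, 0.948, -0.001, 0.003]
contact_force: [-0.2, -0.8, -3.0]
opening: 0.147
```

```bash
python3 -c "
from pour import *
rel(*pose(-60,0,.25))"
```

```text
9.93 [ 0.6135 -0.2876  0.1951] [ 3.170e-01  9.484e-01 -8.000e-04  2.500e-03] op 0.147 F [-0.2 -0.8 -3. ] q [ 0.43  0.81 -0.13  1.44  0.12  0.89  1.2 ]
shift mm [105.  262.4 -32.5] rv deg [ 0.07  0.3  23.03] rows>= 6.8 3.2
```

Call:
send_rows:
  moves: [0.011,0.027,-0.006,0,0,2.5,0.022,0.054,-0.012,0,0,5,0.033,0.081,-0.018,0,0,7.5,0.044,0.108,-0.024,0,0,10,0.055,0.135,-0.03,0,0,12.5]

```text
clock: 10.35
tool_pos: [0.6508, -0.145, 0.226]
eef_rot: [0.419, 0.908, -0.0, 0.003]
contact_force: [0.4, 0.1, -2.2]
opening: 0.145
```

```bash
python3 -c "
from pour import *
rel(*pose(-60,0,.25))"
```

```text
10.35 [ 0.6508 -0.145   0.226 ] [ 4.193e-01  9.078e-01 -3.000e-04  3.000e-03] op 0.145 F [ 0.4  0.1 -2.2] q [ 0.17  0.76 -0.05  1.45  0.04  0.93  0.82]
shift mm [ 75.6 112.3  -1.3] rv deg [ 0.14  0.31 10.42] rows>= 3.2 1.5
```

Call:
send_rows:
  moves: [0.02,0.03,0,0,0,3,0.04,0.06,0,0,0,6,0.058,0.088,0,0,0,8.5,0.07,0.105,0,0,0,10,0.074,0.11,0,0,0,10.4]

```text
clock: 10.77
tool_pos: [0.6874, -0.0099, 0.2262]
eef_rot: [0.497, 0.868, 0.002, 0.002]
contact_force: [0.7, 0.1, -2.2]
opening: 0.144
```

Call:
send_rows:
  moves: [0,0,0,0,0,0,0,0,0,0,0,0,0,0,0,0,0,0,0,0,0,0,0,0,0,0,0,0,0,0]

```text
clock: 11.18
tool_pos: [0.6871, -0.0123, 0.2264]
eef_rot: [0.498, 0.867, 0.002, 0.003]
contact_force: [0.1, -0.9, -1.8]
opening: 0.145
```

```bash
python3 -c "
from pour import *
rel(*pose(-60,0,.25))
t=imaging.snapshot('top'); cv2.imwrite('pics/t6.png',cv2.resize(t['image'][100:280,180:420],(800,600))[:,:,::-1])
s=imaging.snapshot('scene'); cv2.imwrite('pics/s6.png',s['image'][:,:,::-1])
s=r.get_state(); Tt=R.from_quat(s['eef_rot']); Rc=Tt*F.inv(); cc=s['tool_pos']-Rc.apply(tc); print('cup base est',cc,'rim',cc+Rc.apply([0,0,.052]),proj(t,cc+Rc.apply([0,0,.052])),proj(t,[*bowl,.105]))
"
```

```text
11.18 [ 0.6871 -0.0123  0.2264] [0.4982 0.8671 0.0018 0.0025] op 0.145 F [ 0.1 -0.9 -1.8] q [-0.06  0.79  0.02  1.38 -0.02  0.97  0.49]
shift mm [-2.1 -1.  -0.7] rv deg [0.32 0.15 0.24] rows>= 0.1 0.1
cup base est [0.64220987 0.06600287 0.1970195 ] rim [0.64188563 0.06593766 0.24901845] [[284.99574963 163.02650225]] [[263.79400289 190.89001115]]
```

View pics/t6.png

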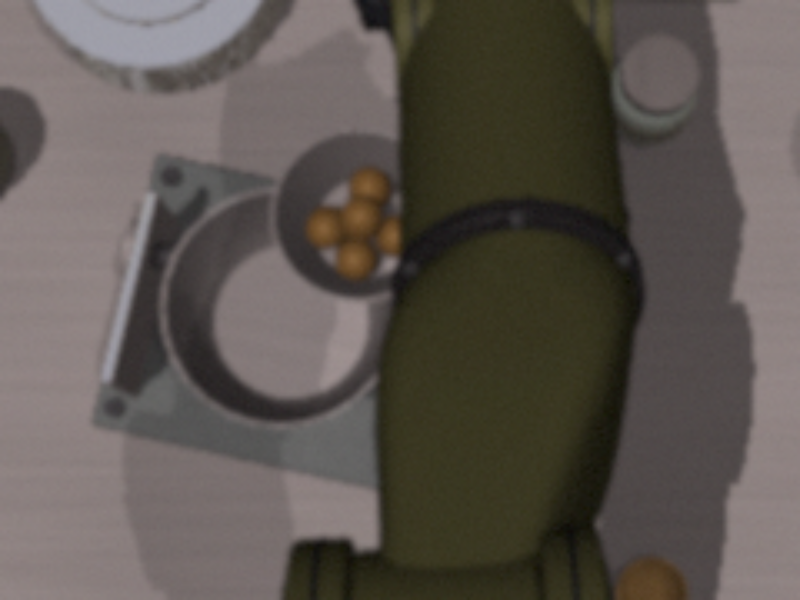

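View pics/s6.png

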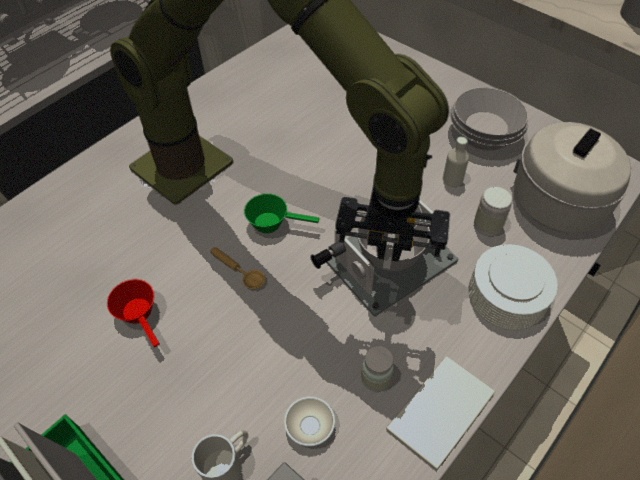

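Top crop shows the cup at (357,215), i.e. pixel (287,164) against a predicted (285,163), with all five potatoes in it and the grip steady. The wrist and gripper are clear of the cheeks. Planning the pour rows.

```bash
cat >> pour.py <<'E'
def rows(taus,lzf,psi=-60,back=.015):
    s=r.get_state(); print(round(s['clock'],2),s['tool_pos'].round(3),'op',round(s['opening'],3),'F',s['contact_force'].round(1)); T=R.from_quat(s['eef_rot']); out=[]
    for t in taus:
        x,Rt=pose(psi,t,lzf(t),back); d=T.inv().apply(x-s['tool_pos']); rv=np.degrees((T.inv()*Rt).as_rotvec()); out+=[*(float(v) for v in d.round(3)),*(float(v) for v in rv.round(1))]
    print(out)
lzf=lambda t:.25-.11*min(t/70,1)
E
python3 -c "
from pour import *
rows([4,10,17,24,31],lzf)"
```

```text
11.28 [ 0.687 -0.011  0.226] op 0.145 F [ 0.3 -0.4 -2.3]
[-0.004, -0.002, -0.004, 0.4, -3.9, 0.3, -0.005, -0.002, -0.01, 0.4, -9.9, 0.3, -0.003, -0.001, -0.016, 0.4, -16.9, 0.2, 0.0, -0.001, -0.023, 0.4, -23.9, 0.2, 0.006, -0.001, -0.028, 0.4, -30.9, 0.2]
```

Call:
send_rows:
  moves: [-0.004,-0.002,-0.004,0.4,-3.9,0.3,-0.005,-0.002,-0.01,0.4,-9.9,0.3,-0.003,-0.001,-0.016,0.4,-16.9,0.2,0,-0.001,-0.023,0.4,-23.9,0.2,0.006,-0.001,-0.028,0.4,-30.9,0.2]

```text
clock: 11.7
tool_pos: [0.6839, -0.0076, 0.2565]
eef_rot: [0.483, 0.833, -0.133, 0.235]
contact_force: [0.7, -0.4, -4.7]
opening: 0.146
```

```bash
python3 -c "
from pour import *
rows([36,41,46,51,55],lzf)"
```

```text
11.7 [ 0.684 -0.008  0.257] op 0.146 F [ 0.7 -0.4 -4.7]
[0.004, -0.001, -0.004, 0.2, -4.7, -0.2, 0.008, -0.001, -0.01, 0.2, -9.7, -0.3, 0.013, -0.001, -0.016, 0.2, -14.7, -0.3, 0.018, -0.001, -0.022, 0.2, -19.7, -0.3, 0.024, -0.001, -0.026, 0.2, -23.7, -0.3]
```

Call:
send_rows:
  moves: [0.004,-0.001,-0.004,0.2,-4.7,-0.2,0.008,-0.001,-0.01,0.2,-9.7,-0.3,0.013,-0.001,-0.016,0.2,-14.7,-0.3,0.018,-0.001,-0.022,0.2,-19.7,-0.3,0.024,-0.001,-0.026,0.2,-23.7,-0.3]

```text
clock: 12.12
tool_pos: [0.6661, 0.024, 0.266]
eef_rot: [0.442, 0.768, -0.23, 0.401]
contact_force: [0.7, 0.4, -3.1]
opening: 0.145
```

```bash
python3 -c "
from pour import *
t=imaging.snapshot('wrist'); cv2.imwrite('pics/w7.png',t['image'][:,:,::-1])
t=imaging.snapshot('scene'); cv2.imwrite('pics/s7.png',t['image'][:,:,::-1])
rows([60,64,68,72,76],lzf)"
```

```text
12.22 [0.665 0.027 0.262] op 0.144 F [-0.4  0.7 -3.8]
[-0.002, -0.002, -0.006, 0.2, -5.1, 0.6, 0.003, -0.002, -0.012, 0.2, -9.1, 0.6, 0.008, -0.002, -0.019, 0.3, -13.1, 0.6, 0.012, -0.002, -0.027, 0.3, -17.1, 0.5, 0.013, -0.002, -0.037, 0.3, -21.1, 0.5]
```

View pics/w7.png

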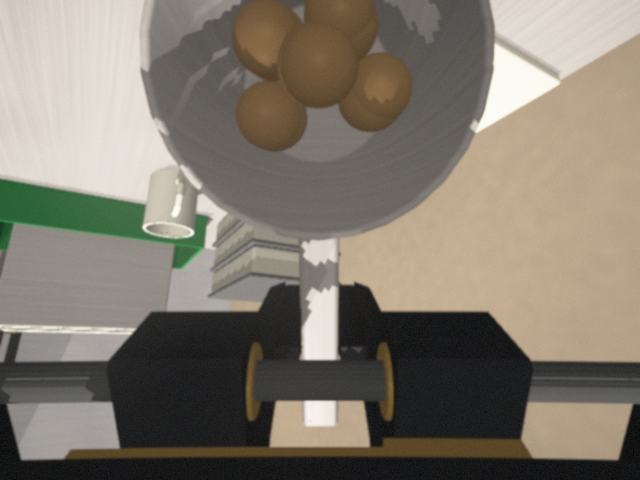

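View pics/s7.png

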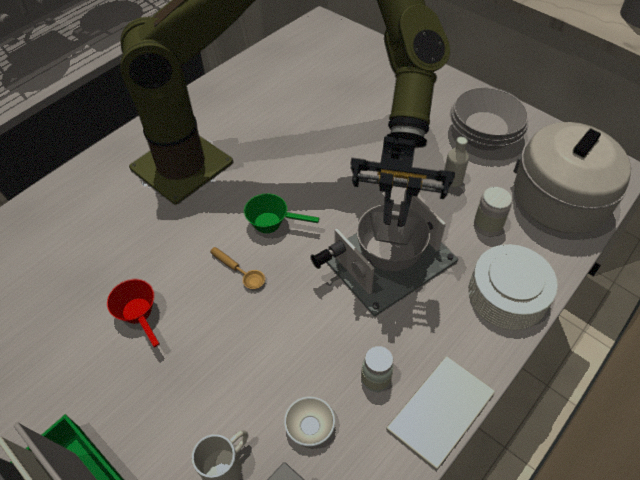

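The cup still holds all five at about 57° tilt, the handle has not slipped, and the cup is over the bowl in the scene view (395,225). Continuing.

Call:
send_rows:
  moves: [-0.002,-0.002,-0.006,0.2,-5.1,0.6,0.003,-0.002,-0.012,0.2,-9.1,0.6,0.008,-0.002,-0.019,0.3,-13.1,0.6,0.012,-0.002,-0.027,0.3,-17.1,0.5,0.013,-0.002,-0.037,0.3,-21.1,0.5]

```text
clock: 12.63
tool_pos: [0.6452, 0.0586, 0.2712]
eef_rot: [0.394, 0.683, -0.307, 0.532]
contact_force: [0.2, -0.1, -3.5]
opening: 0.145
```

```bash
python3 -c "
from pour import *
rows([80,84,88,92,96],lzf)"
```

```text
12.63 [0.645 0.059 0.271] op 0.145 F [ 0.2 -0.1 -3.5]
[-0.002, -0.0, -0.011, -0.0, -4.1, 0.0, -0.002, -0.0, -0.021, -0.0, -8.1, 0.0, -0.002, -0.0, -0.031, -0.0, -12.1, 0.0, -0.001, -0.0, -0.041, -0.0, -16.1, 0.0, 0.0, -0.0, -0.051, -0.0, -20.1, 0.0]
```

Call:
send_rows:
  moves: [-0.002,0,-0.011,0,-4,0,-0.002,0,-0.021,0,-8,0,-0.002,0,-0.031,0,-12,0,-0.001,0,-0.041,0,-16,0,0,0,-0.051,0,-20,0]

```text
clock: 13.05
tool_pos: [0.6216, 0.1011, 0.2828]
eef_rot: [0.336, 0.581, -0.371, 0.642]
contact_force: [0.2, 0.1, -2.5]
opening: 0.15
```

```bash
python3 -c "
from pour import *
t=imaging.snapshot('wrist'); cv2.imwrite('pics/w8.png',t['image'][:,:,::-1])
t=imaging.snapshot('top'); cv2.imwrite('pics/t8.png',cv2.resize(t['image'][100:280,180:420],(800,600))[:,:,::-1])
rows([98,100,102,102,102],lzf)"
```

```text
13.15 [0.622 0.102 0.279] op 0.143 F [ 0.7  0.3 -2.2]
[-0.005, -0.002, -0.004, 0.1, -2.4, 0.3, -0.005, -0.002, -0.009, 0.1, -4.4, 0.3, -0.005, -0.002, -0.014, 0.1, -6.4, 0.3, -0.005, -0.002, -0.014, 0.1, -6.4, 0.3, -0.005, -0.002, -0.014, 0.1, -6.4, 0.3]
```

View pics/w8.png

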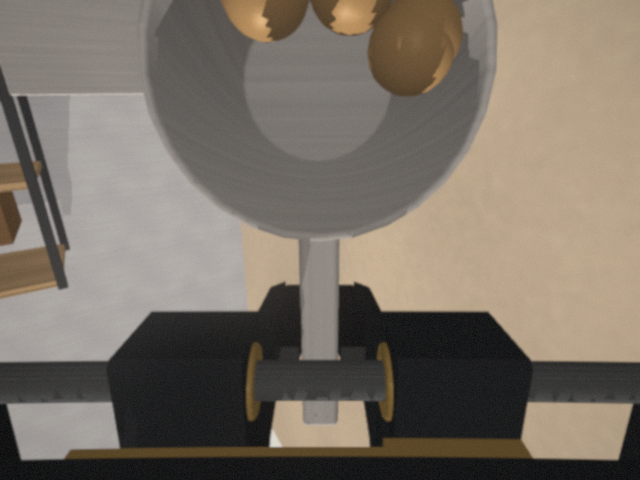

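View pics/t8.png

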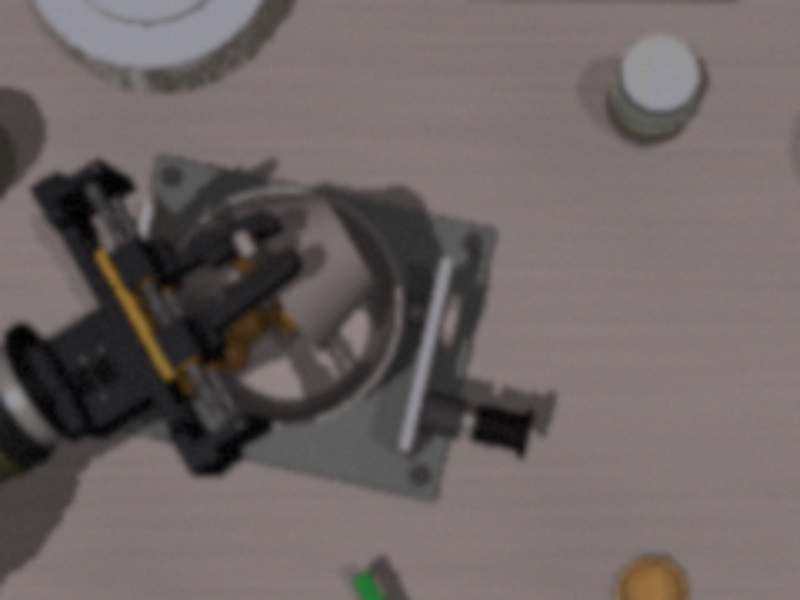

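Potatoes are spilling into the bowl at crop (250,330), with a few still leaving the cup. I'll tip a little further and hold.

Call:
send_rows:
  moves: [-0.005,-0.002,-0.004,0.1,-2.4,0.3,-0.005,-0.002,-0.009,0.1,-4.4,0.3,-0.005,-0.002,-0.014,0.1,-6.4,0.3,-0.005,-0.002,-0.014,0.1,-6.4,0.3,-0.005,-0.002,-0.014,0.1,-6.4,0.3]

```text
clock: 13.57
tool_pos: [0.6139, 0.1125, 0.2831]
eef_rot: [0.316, 0.546, -0.388, 0.672]
contact_force: [0.1, -0.2, -2.1]
opening: 0.145
```

```bash
python3 -c "
from pour import *
t=imaging.snapshot('wrist'); cv2.imwrite('pics/w9.png',t['image'][:,:,::-1])
t=imaging.snapshot('top'); cv2.imwrite('pics/t9.png',cv2.resize(t['image'][100:280,180:420],(800,600))[:,:,::-1])
st()"
```

```text
13.67 [0.6134 0.1125 0.284 ] [ 0.3163  0.5451 -0.3879  0.6725] op 0.148 F [ 0.2  0.2 -1.4] q [-1.32  1.64  1.21  1.77  0.58  0.78 -0.77]
```

View pics/w9.png

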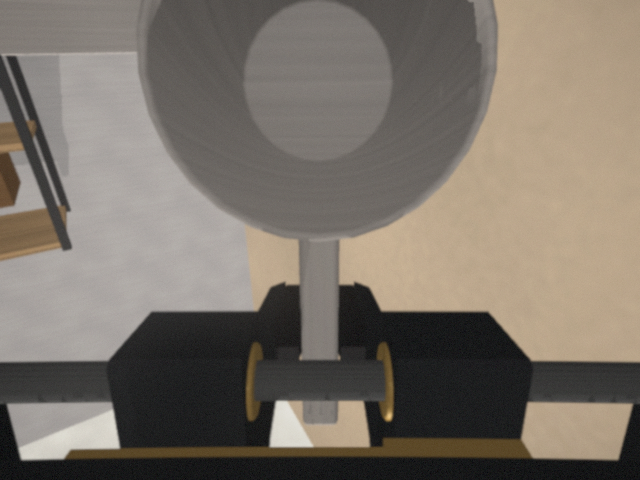

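View pics/t9.png

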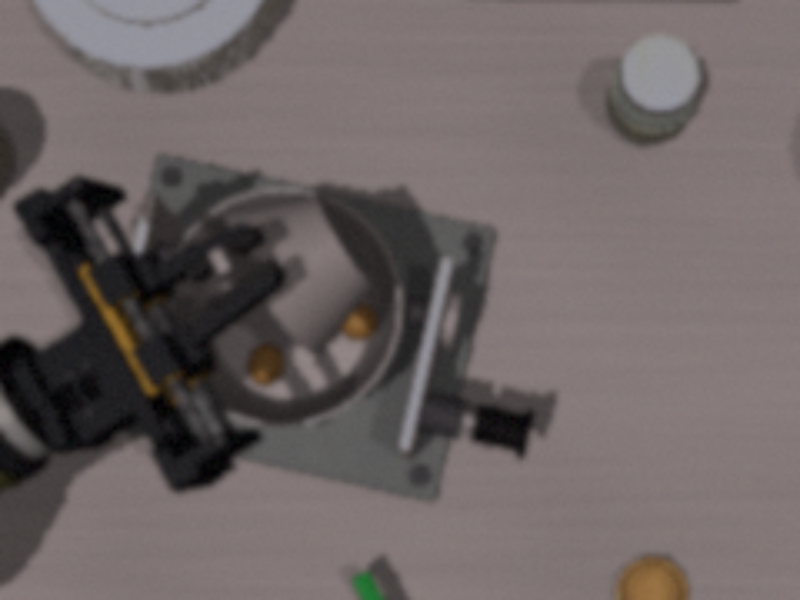

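The cup looks empty in the wrist view, and potatoes show in the bowl at crop (358,320) and (265,362). Reversing the tilt.

```bash
python3 -c "
from pour import *
rows([98,92,85,78,71],lambda t:min(.25,.14+.11*(102-t)/60))"
```

```text
13.67 [0.613 0.113 0.284] op 0.148 F [ 0.2  0.2 -1.4]
[-0.005, 0.0, 0.01, -0.1, 3.9, -0.1, -0.011, 0.001, 0.026, -0.1, 9.9, -0.1, -0.017, 0.001, 0.045, -0.1, 16.9, -0.1, -0.021, 0.001, 0.063, -0.1, 23.9, -0.1, -0.023, 0.001, 0.08, -0.1, 30.9, -0.1]
```

Call:
send_rows:
  moves: [-0.005,0,0.01,0,4,0,-0.011,0,0.026,0,10,0,-0.017,0,0.045,0,17,0,-0.021,0,0.063,0,24,0,-0.023,0,0.08,0,31,0]

```text
clock: 14.08
tool_pos: [0.65, 0.0478, 0.3249]
eef_rot: [0.409, 0.706, -0.287, 0.501]
contact_force: [0.2, 0.4, -3.1]
opening: 0.145
```

```bash
python3 -c "
from pour import *
rows([64,57,50,43,36],lambda t:min(.25,.14+.11*(102-t)/60))"
```

```text
14.08 [0.65  0.048 0.325] op 0.145 F [ 0.2  0.4 -3.1]
[-0.006, 0.001, 0.012, 0.1, 6.6, -0.2, -0.013, 0.001, 0.025, 0.1, 13.6, -0.2, -0.017, 0.001, 0.036, 0.1, 20.6, -0.2, -0.02, 0.001, 0.046, 0.1, 27.6, -0.2, -0.01, 0.001, 0.059, 0.1, 34.6, -0.2]
```

Call:
send_rows:
  moves: [-0.006,0,0.012,0,6.6,0,-0.013,0,0.025,0,13.6,0,-0.017,0,0.036,0,20.6,0,-0.02,0,0.046,0,27.6,0,-0.01,0,0.059,0,34.6,0]

```text
clock: 14.5
tool_pos: [0.6801, -0.0061, 0.3208]
eef_rot: [0.478, 0.823, -0.149, 0.269]
contact_force: [1.2, -1.3, -4.1]
opening: 0.144
```

```bash
python3 -c "
from pour import *
rows([29,22,15,8,1],lambda t:.25)"
```

```text
14.5 [ 0.68  -0.006  0.321] op 0.144 F [ 1.2 -1.3 -4.1]
[0.009, 0.002, 0.021, 0.5, 6.8, -0.5, 0.015, 0.002, 0.037, 0.6, 13.8, -0.5, 0.023, 0.001, 0.053, 0.6, 20.8, -0.4, 0.033, 0.001, 0.067, 0.6, 27.8, -0.4, 0.044, 0.001, 0.081, 0.6, 34.8, -0.4]
```

Call:
send_rows:
  moves: [0.009,0.002,0.021,0.5,6.8,-0.5,0.015,0.002,0.037,0.6,13.8,-0.5,0.023,0.001,0.053,0.6,20.8,-0.4,0.033,0.001,0.067,0.6,27.8,-0.4,0.044,0.001,0.081,0.6,35.8,-0.4]

```text
clock: 14.92
tool_pos: [0.6874, -0.0183, 0.2319]
eef_rot: [0.501, 0.866, -0.002, 0.006]
contact_force: [0.5, -0.3, -2.7]
opening: 0.148
```

Call:
send_rows:
  moves: [0,-0.02,0,0,0,0,0,-0.05,0,0,0,0,0,-0.08,0,0,0,0,0,-0.1,0,0,0,0,0,-0.11,0,0,0,0]

```text
clock: 15.33
tool_pos: [0.5878, -0.0781, 0.2325]
eef_rot: [0.503, 0.864, -0.004, 0.005]
contact_force: [-0.3, -0.4, -1.3]
opening: 0.143
```

```bash
python3 -c "
from pour import *
st()
t=imaging.snapshot('wrist'); cv2.imwrite('pics/w10.png',t['image'][:,:,::-1])
t=imaging.snapshot('top'); cv2.imwrite('pics/t10.png',t['image'][:,:,::-1])
t=imaging.snapshot('scene'); cv2.imwrite('pics/s10.png',cv2.resize(t['image'][150:330,280:520],(800,600))[:,:,::-1])
"
```

```text
15.33 [ 0.5878 -0.0781  0.2325] [ 0.5032  0.8642 -0.0039  0.0055] op 0.143 F [-0.3 -0.4 -1.3] q [ 0.    0.65  0.08  1.69 -0.05  0.8   0.62]
```

View pics/w10.png

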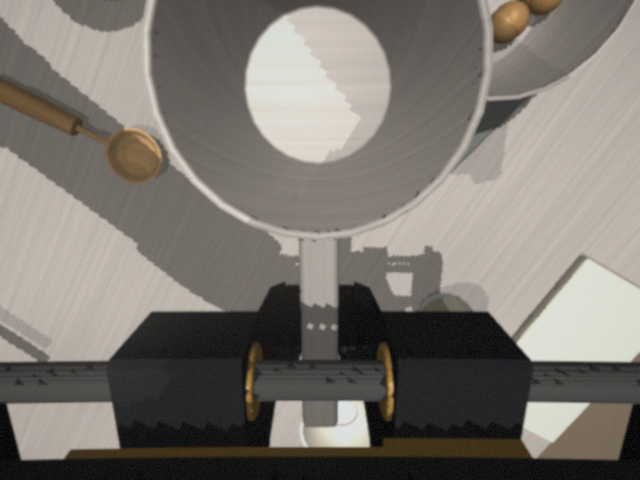

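View pics/t10.png

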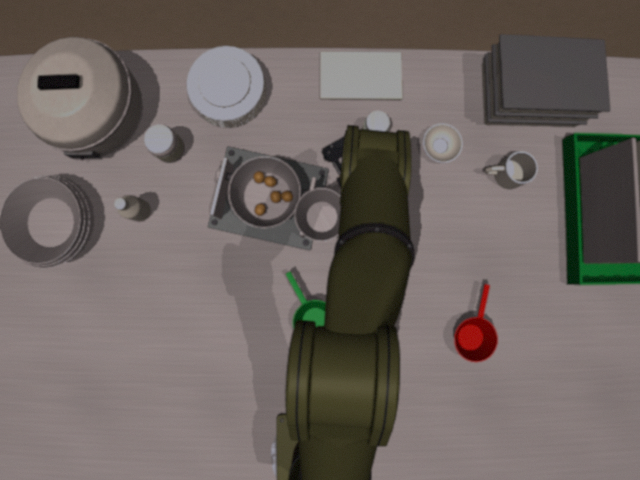

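View pics/s10.png

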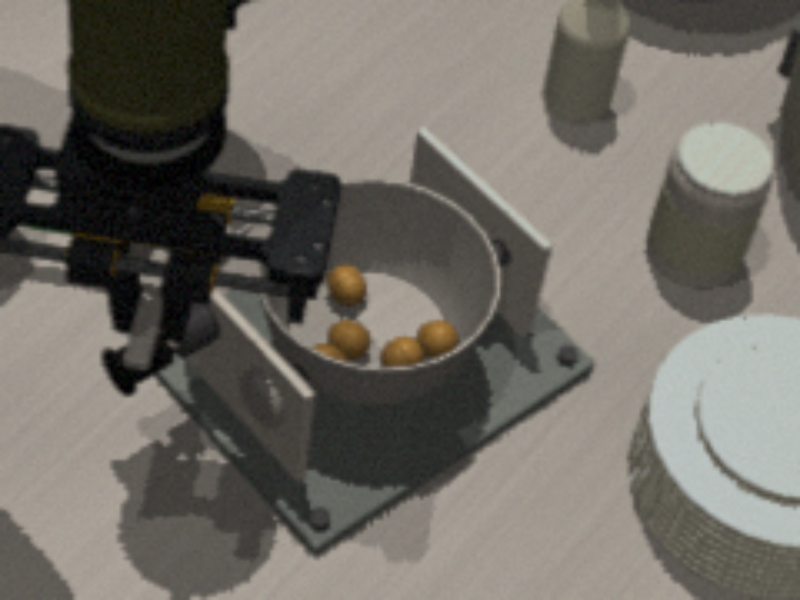

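All five potatoes are in the bowl (top pixels 260,177; 270,181; 276,196; 288,196; 261,209) and the cup is empty. Returning it to its original clear spot.

```bash
python3 -c "
from pour import *
rel(np.array([.5895,-.364,.12]),tool(hd))"
```

```text
15.48 [ 0.5921 -0.0742  0.2325] [ 0.5015  0.8651 -0.0016  0.0067] op 0.148 F [ 0.3  0.5 -1.5] q [-0.    0.65  0.07  1.68 -0.05  0.8   0.61]
shift mm [-248.7 -146.7  115.2] rv deg [-1.00e-02  8.00e-01 -3.55e+01] rows>= 7.5 5.0
```

Call:
send_rows:
  moves: [-0.02,-0.012,0,0,0.5,-3,-0.05,-0.029,0.004,0,0.8,-7,-0.08,-0.047,0.015,0,0.8,-12,-0.11,-0.065,0.03,0,0.8,-17,-0.14,-0.083,0.045,0,0.8,-22]

```text
clock: 15.9
tool_pos: [0.5924, -0.2382, 0.1892]
eef_rot: [0.324, 0.946, 0.001, 0.002]
contact_force: [0.8, 0.2, -1.7]
opening: 0.143
```

```bash
python3 -c "
from pour import *
rel(np.array([.5895,-.364,.07]),tool(hd))"
```

```text
15.9 [ 0.5924 -0.2382  0.1892] [0.3242 0.946  0.001  0.002 ] op 0.143 F [ 0.8  0.2 -1.7] q [ 0.35  0.76 -0.07  1.58  0.06  0.8   1.16]
shift mm [ -74.5 -101.5  119.1] rv deg [  0.16   0.2  -13.14] rows>= 4.2 1.8
```

Call:
send_rows:
  moves: [-0.024,-0.033,0.02,0,0,-4,-0.05,-0.068,0.045,0,0,-8,-0.068,-0.092,0.075,0.2,0.2,-12,-0.074,-0.101,0.1,0.2,0.2,-13.1,-0.074,-0.101,0.115,0.2,0.2,-13.1]

```text
clock: 16.32
tool_pos: [0.5868, -0.37, 0.0696]
eef_rot: [0.217, 0.976, -0.003, -0.001]
contact_force: [-2.1, -1.2, -2.6]
opening: 0.149
```

Call:
send_rows:
  moves: [0,0,0,0,0,0,0,0,0,0,0,0,0,0,0,0,0,0,0,0,0,0,0,0,0,0,0,0,0,0]

```text
clock: 16.73
tool_pos: [0.5888, -0.369, 0.0717]
eef_rot: [0.216, 0.976, -0.003, 0.0]
contact_force: [0.7, -0.3, -2.1]
opening: 0.146
```

```bash
python3 -c "
from pour import *
rel(np.array([.5895,-.364,.0300]),tool(hd))"
```

```text
16.73 [ 0.5888 -0.369   0.0717] [ 2.161e-01  9.764e-01 -2.600e-03  3.000e-04] op 0.146 F [ 0.7 -0.3 -2.1] q [ 0.56  0.98 -0.13  1.45  0.17  0.72  1.49]
shift mm [ 1.6  5.  41.7] rv deg [-0.28  0.1  -0.26] rows>= 1.0 0.1
```

Call:
send_rows:
  moves: [0.001,0.002,0.01,-0.3,0.1,-0.3,0.002,0.005,0.02,-0.3,0.1,-0.3,0.002,0.005,0.03,-0.3,0.1,-0.3,0.002,0.005,0.036,-0.3,0.1,-0.3,0.002,0.005,0.039,-0.3,0.1,-0.3]

```text
clock: 17.15
tool_pos: [0.588, -0.3631, 0.0307]
eef_rot: [0.213, 0.977, 0.001, -0.001]
contact_force: [-0.3, -0.3, -1.3]
opening: 0.147
```

Call:
send_rows:
  moves: [0,0,0.001,0,0,0,0,0,0.001,0,0,0,0,0,0.002,0,0,0,0,0,0.002,0,0,0,0,0,0.002,0,0,0]

```text
clock: 17.57
tool_pos: [0.5879, -0.3633, 0.029]
eef_rot: [0.213, 0.977, 0.0, -0.001]
contact_force: [-0.7, 1.2, -0.1]
opening: 0.143
```

```bash
python3 -c "
from pour import *
rel(np.array([.5895,-.364,.0291]),tool(hd))
p=imaging.snapshot('wrist'); P=cloud(p); print(P[240:320:10,318].round(3)); cv2.imwrite('pics/w11.png',p['image'][:,:,::-1])"
```

```text
17.57 [ 0.5879 -0.3633  0.029 ] [ 2.135e-01  9.769e-01  4.000e-04 -1.400e-03] op 0.143 F [-0.7  1.2 -0.1] q [ 0.55  1.04 -0.13  1.46  0.18  0.65  1.48]
shift mm [-1.7 -0.  -0.1] rv deg [ 0.01 -0.17  0.05] rows>= 0.0 0.0
[[ 0.555 -0.348  0.051]
 [ 0.56  -0.35   0.048]
 [ 0.562 -0.352  0.049]
 [ 0.566 -0.353  0.049]
 [ 0.57  -0.355  0.048]
 [ 0.573 -0.356  0.049]
 [ 0.577 -0.358  0.048]
 [ 0.58  -0.36   0.049]]
```

Handle top is at 0.049 and the weight is off the tool, so the cup is on the table. Releasing, then straight up.

Call:
send_rows:
  moves: [0,0,0,0,0,0,0,0,0,0,0,0,0,0,0,0,0,0,0,0,0,0,0,0,0,0,0,0,0,0]
  claw: -0.2

```text
clock: 18.03
tool_pos: [0.588, -0.3633, 0.0291]
eef_rot: [0.213, 0.977, 0.0, -0.001]
contact_force: [0.3, -0.7, 0.2]
opening: 0.499
```

Call:
send_rows:
  moves: [0,0,0,0,0,0,0,0,-0.005,0,0,0,0,0,-0.02,0,0,0,0,0,-0.045,0,0,0,0,0,-0.08,0,0,0]

```text
clock: 18.45
tool_pos: [0.5867, -0.3625, 0.1087]
eef_rot: [0.213, 0.977, 0.001, -0.004]
contact_force: [0.3, -0.2, 0.5]
opening: 0.601
```

Call:
send_rows:
  moves: [0,0,-0.03,0,0,0,0,0,-0.06,0,0,0,0,0,-0.09,0,0,0,0,0,-0.11,0,0,0,0,0,-0.115,0,0,0]

```text
clock: 18.87
tool_pos: [0.5896, -0.3641, 0.2297]
eef_rot: [0.213, 0.977, -0.0, 0.001]
contact_force: [0.6, -0.6, -0.1]
opening: 0.602
```

```bash
python3 -c "
from pour import *
st()
p=imaging.snapshot('wrist'); cv2.imwrite('pics/w12.png',p['image'][:,:,::-1])
t=imaging.snapshot('top'); cv2.imwrite('pics/t12.png',cv2.resize(t['image'][100:280,180:420],(800,600))[:,:,::-1])
for pic in (t,):
    for d in imaging.pinpoint('knob',pic)[:2]: uv=np.array(d['point'])*[640,480]; print(uv,atz(pic,[uv],.085),d['score'])
"
```

```text
18.87 [ 0.5896 -0.3641  0.2297] [ 2.135e-01  9.769e-01 -2.000e-04  9.000e-04] op 0.602 F [ 0.6 -0.6 -0.1] q [ 0.56  0.8  -0.16  1.35  0.13  1.01  1.52]
[290.688 201.408] [[0.58834851 0.06319016 0.085     ]] 0.66
[331.52 229.2 ] [[ 0.52647295 -0.02719724  0.085     ]] 0.53
```

View pics/w12.png

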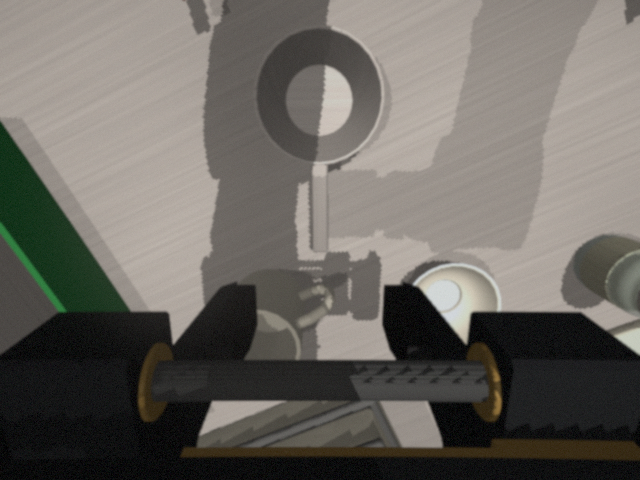

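View pics/t12.png

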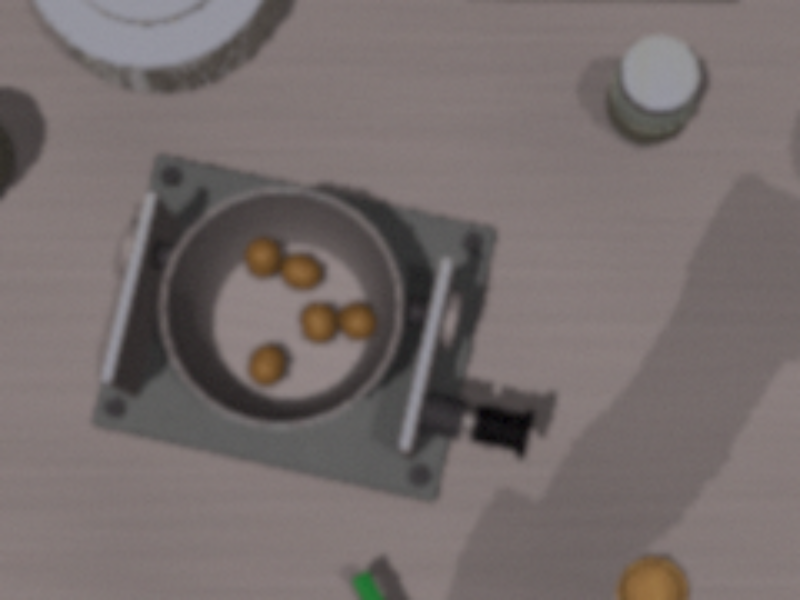

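Cup stands upright and empty at wrist (320,95), and five potatoes are in the bowl. Now the knob: plan the approach with jaws along the tumbler's x.

```bash
cat > knob.py <<'E'
from track import *
from rel import rel,tool
yaw=-12.6; ay=np.radians(yaw+90); Y=np.array([np.cos(ay),np.sin(ay),0]); X=np.array([np.cos(np.radians(yaw)),np.sin(np.radians(yaw)),0])
K=np.array([.532,-.022,.085])
E
python3 - <<'E'
from knob import *
t=imaging.snapshot('top'); print(atz(t,[[330.5,228.1]],.085)); sc=imaging.snapshot('scene'); cv2.imwrite('pics/s13.png',cv2.resize(sc['image'][220:300,290:400],(800,582),interpolation=2)[:,:,::-1])
b=np.r_[.609,.121,.0]; print('model', b+(-.045)*X-.156*Y)
q=np.array(r.get_state()['q'])
for psi in(yaw-90,yaw+90):
    Q,e,f=path(q,np.r_[K[:2],.2],tool(psi),15); Q2,e2,f2=path(Q[-1],np.r_[K[:2],.069],tool(psi),6); Q3,e3,f3=path(Q2[-1],np.r_[K[:2],.069]-.025*Y,tool(psi),5)
    print(psi,e,f,e2,f2,e3,f3,Q[-1].round(2),Q3[-1].round(2),'mar',np.minimum(np.vstack([Q,Q2,Q3])-LO,HI-np.vstack([Q,Q2,Q3])).min(0).round(2),(abs(np.diff(Q,axis=0)).max(0)*12).round(2))
E
```

```text
[[ 0.5289135  -0.02494804  0.085     ]]
model [ 0.5310534  -0.02142657  0.        ]
-102.6 1.2417518519112547e-16 2.483208868408593e-16 1.1188630228279524e-16 3.377324398933778e-16 1.6079679568759646e-16 6.796220632915539e-16 [-0.21  0.64  0.27  1.9  -0.27  0.63  0.01] [-0.08  0.85  0.14  1.99 -0.33  0.32  0.11] mar [2.45 1.1  1.24 0.57 0.65 0.28 1.14] [0.74 0.26 0.37 0.67 0.4  0.46 1.24]
77.4 3.122502256758253e-17 1.0999119305989809e-16 1.5735385869920192e-16 2.1677797545656833e-16 6.938893903907228e-18 3.7341307954279784e-16 [ 0.32  0.68 -0.61  1.87  0.55  0.76  2.32] [ 0.25  0.87 -0.42  1.97  0.77  0.47  2.17] mar [2.45 1.14 0.86 0.59 1.13 0.43 0.34] [0.3  0.23 0.38 0.65 0.34 0.37 0.79]
```

View pics/s13.png

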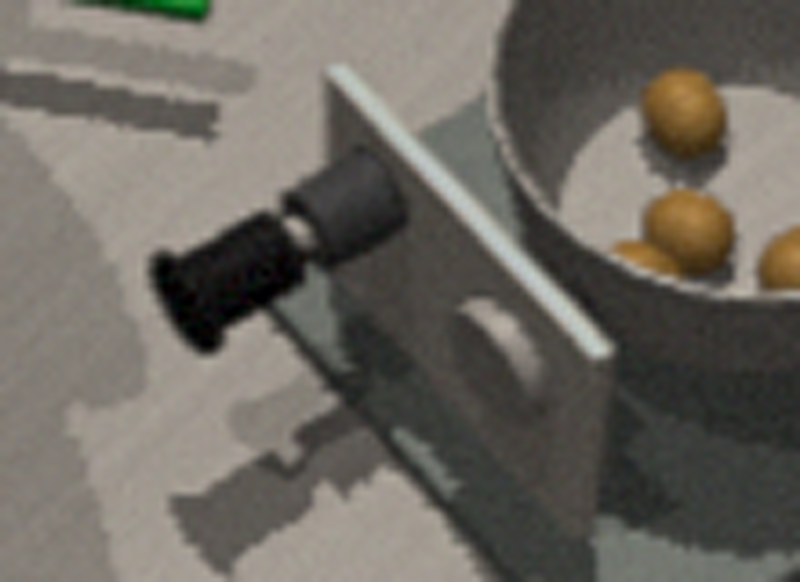

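```bash
python3 -c "
from knob import *
rel(np.r_[K[:2],.2],tool(yaw-90))"
```

```text
19.12 [ 0.5863 -0.3624  0.2219] [ 0.2132  0.977   0.0015 -0.0052] op 0.602 F [-0.1 -0.4 -0. ] q [ 0.56  0.8  -0.16  1.36  0.13  1.    1.52]
shift mm [190.9 286.8  24.1] rv deg [-0.39 -0.55 77.97] rows>= 8.3 10.9
```

Call:
send_rows:
  moves: [0.015,0.022,0,0,0,6,0.03,0.046,0,0,0,12,0.048,0.072,0,0,0,19,0.066,0.1,0,0,0,26,0.084,0.127,0,0,0,33]

```text
clock: 19.53
tool_pos: [0.5614, -0.2102, 0.2211]
eef_rot: [0.485, 0.875, -0.0, -0.007]
contact_force: [0.3, 0.2, 0.1]
opening: 0.601
```

```bash
python3 -c "
from knob import *
rel(np.r_[K[:2],.2],tool(yaw-90))"
```

```text
19.53 [ 0.5614 -0.2102  0.2211] [ 4.849e-01  8.746e-01 -2.000e-04 -7.100e-03] op 0.601 F [0.3 0.2 0.1] q [ 0.27  0.68  0.01  1.66 -0.02  0.82  0.85]
shift mm [174.9  74.9  22.7] rv deg [-0.67 -0.5  44.59] rows>= 4.6 6.2
```

Call:
send_rows:
  moves: [0.026,0.011,0,0,0,7,0.052,0.022,0,0,0,14,0.077,0.033,0,0,0,21,0.1,0.043,0,0,0,28,0.122,0.052,0,-0.3,-0.2,34]

```text
clock: 19.95
tool_pos: [0.5398, -0.0774, 0.2207]
eef_rot: [0.721, 0.693, -0.002, -0.005]
contact_force: [1.1, 0.1, -0.2]
opening: 0.601
```

```bash
python3 -c "
from knob import *
rel(np.r_[K[:2],.2],tool(yaw-90))"
```

```text
19.95 [ 0.5398 -0.0774  0.2207] [ 0.7212  0.6927 -0.0019 -0.005 ] op 0.601 F [ 1.1  0.1 -0.2] q [-0.06  0.62  0.21  1.83 -0.19  0.72  0.21]
shift mm [55.  -9.9 21. ] rv deg [-0.58 -0.2  10.29] rows>= 1.4 1.4
```

Call:
send_rows:
  moves: [0.008,-0.005,0.005,-0.3,0,5,0.012,-0.009,0.01,-0.6,-0.2,10,0.014,-0.01,0.01,-0.6,-0.2,10.3,0.014,-0.01,0.01,-0.6,-0.2,10.3,0.014,-0.01,0.01,-0.6,-0.2,10.3]

```text
clock: 20.37
tool_pos: [0.5303, -0.0635, 0.2105]
eef_rot: [0.78, 0.626, -0.0, 0.0]
contact_force: [0.1, -0.5, 0.2]
opening: 0.599
```

Call:
send_rows:
  moves: [0,0,0,0,0,0,0,0,0,0,0,0,0,0,0,0,0,0,0,0,0,0,0,0,0,0,0,0,0,0]

```text
clock: 20.78
tool_pos: [0.5304, -0.0639, 0.2105]
eef_rot: [0.78, 0.626, -0.0, 0.0]
contact_force: [-0.2, -0.4, -0.8]
opening: 0.597
```

```bash
python3 -c "
from knob import *
rel(np.r_[K[:2],.2],tool(yaw-90))
p=imaging.snapshot('wrist'); cv2.imwrite('pics/w14.png',p['image'][:,:,::-1]); np.savez('w14.npz',**{k:p[k] for k in('image','depth','mtx','D','rvec','tvec')})
print(proj(p,K))
for d in imaging.pinpoint('knob',p)[:2]: uv=np.array(d['point'])*[640,480]; print(uv,atz(p,[uv],.085),d['score'])"
```

```text
20.78 [ 0.5304 -0.0639  0.2105] [ 7.801e-01  6.257e-01 -3.000e-04  1.000e-04] op 0.597 F [-0.2 -0.4 -0.8] q [-0.12  0.63  0.26  1.89 -0.24  0.66  0.06]
shift mm [41.2 -7.5 10.5] rv deg [-0.01  0.04  0.06] rows>= 1.0 0.0
[[308.21062519 169.12733731]]
[306.176 161.616] [[ 0.53178707 -0.01667128  0.085     ]] 0.93
```

View pics/w14.png

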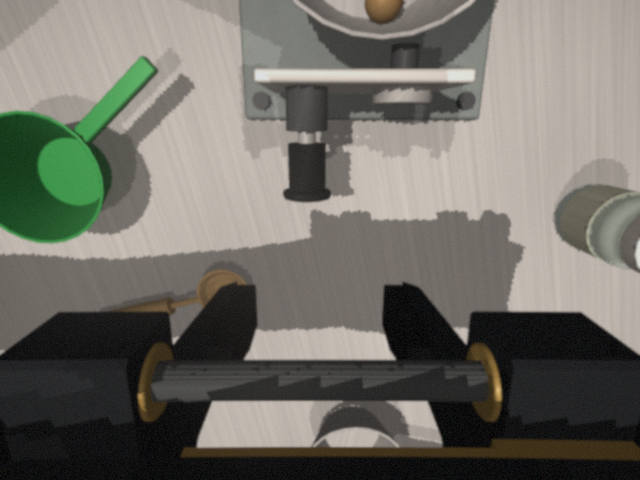

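```bash
python3 -c "
from knob import *
p=dict(np.load('w14.npz')); P=cloud(p)
b=np.array([.609,.121,0])
for v in range(84,206,4):
    w=P[v,307]; d=w-b; print(v, w.round(4),'tumbler xy',(d@X).round(4),(d@Y).round(4), p['image'][v,307])
m=P[150:186,280:335].reshape(-1,3); m=m[m[:,2]>.08]; print('cyl x mean',((m-b)@X).min(),((m-b)@X).max(),len(m),m[:,2].max())
"
```

```text
84 [0.5439 0.0302 0.1045] tumbler xy -0.0437 -0.1028 [73 70 68]
88 [0.5433 0.0283 0.0998] tumbler xy -0.0439 -0.1048 [84 83 81]
92 [0.5428 0.0262 0.0988] tumbler xy -0.044 -0.107 [86 85 84]
96 [0.5422 0.0239 0.0984] tumbler xy -0.044 -0.1093 [86 84 82]
100 [0.5417 0.0216 0.0983] tumbler xy -0.044 -0.1117 [85 83 82]
104 [0.5411 0.0194 0.0971] tumbler xy -0.0441 -0.114 [83 81 80]
108 [0.5406 0.017  0.0991] tumbler xy -0.044 -0.1164 [81 78 78]
112 [0.5401 0.0147 0.0982] tumbler xy -0.0441 -0.1188 [80 78 76]
116 [0.5395 0.0123 0.098 ] tumbler xy -0.0441 -0.1212 [79 77 77]
120 [0.539  0.01   0.0986] tumbler xy -0.0441 -0.1236 [79 78 77]
124 [0.5385 0.0076 0.0992] tumbler xy -0.0441 -0.1261 [80 78 79]
128 [0.5379 0.0052 0.099 ] tumbler xy -0.0441 -0.1285 [77 75 74]
132 [0.5371 0.0026 0.0915] tumbler xy -0.0444 -0.1312 [94 91 89]
136 [5.365e-01 1.000e-04 9.190e-02] tumbler xy -0.0444 -0.1338 [173 166 158]
140 [ 0.5358 -0.0024  0.0901] tumbler xy -0.0445 -0.1364 [175 167 159]
144 [ 0.5355 -0.0046  0.0965] tumbler xy -0.0443 -0.1386 [89 85 83]
148 [ 0.535  -0.007   0.0978] tumbler xy -0.0443 
[... 360 characters left out ...]
2 [ 0.5315 -0.0221  0.0985] tumbler xy -0.0444 -0.1565 [50 46 44]
176 [ 0.5309 -0.0248  0.0974] tumbler xy -0.0444 -0.1593 [54 51 50]
180 [ 0.5304 -0.0272  0.0988] tumbler xy -0.0444 -0.1618 [50 49 46]
184 [ 0.5297 -0.03    0.0977] tumbler xy -0.0445 -0.1646 [48 43 43]
188 [ 0.529  -0.0328  0.0964] tumbler xy -0.0445 -0.1676 [46 43 43]
192 [ 0.5285 -0.0352  0.0978] tumbler xy -0.0445 -0.1701 [43 40 39]
196 [ 0.528  -0.0374  0.1005] tumbler xy -0.0445 -0.1723 [50 45 45]
200 [ 0.5275 -0.0399  0.1015] tumbler xy -0.0444 -0.1748 [56 53 52]
204 [ 5.188e-01 -6.350e-02 -5.000e-04] tumbler xy -0.0477 -0.1998 [191 182 173]
cyl x mean -0.05764025695072008 -0.032196458187055584 1338 0.09906965199652641
```

Wrist view: knob cylinder at rows 143–190, column 307, collar at row ~196. That puts its axis at tumbler x −44 mm, y −139 to −170, top z 0.098, which matches the spec to ~1.5 mm. Moving over it and descending.

```bash
python3 -c "
from knob import *
rel(np.r_[.5315,-.0223,.068],tool(yaw-90))"
```

```text
20.88 [ 0.5304 -0.0637  0.2105] [ 7.800e-01  6.258e-01 -4.000e-04  1.000e-04] op 0.598 F [-0.7 -0.4  0.4] q [-0.12  0.63  0.26  1.89 -0.24  0.66  0.06]
shift mm [ 40.7  -7.8 142.5] rv deg [-0.02  0.04  0.08] rows>= 3.6 0.0
```

Call:
send_rows:
  moves: [0.02,-0.004,0.01,0,0,0,0.036,-0.007,0.025,0,0,0,0.041,-0.008,0.045,0,0,0,0.041,-0.008,0.065,0,0,0,0.041,-0.008,0.075,0,0,0]

```text
clock: 21.3
tool_pos: [0.5305, -0.021, 0.1337]
eef_rot: [0.779, 0.626, -0.001, -0.001]
contact_force: [-0.5, -0.2, 0.4]
opening: 0.602
```

Call:
send_rows:
  moves: [0,0,0,0,0,0,0,0,0,0,0,0,0,0,0,0,0,0,0,0,0,0,0,0,0,0,0,0,0,0]

```text
clock: 21.72
tool_pos: [0.5311, -0.0213, 0.1346]
eef_rot: [0.78, 0.626, -0.001, -0.0]
contact_force: [-0.2, 0.8, 0.3]
opening: 0.597
```

```bash
python3 -c "
from knob import *
rel(np.r_[.5315,-.0223,.068],tool(yaw-90))
p=imaging.snapshot('wrist'); cv2.imwrite('pics/w15.png',p['image'][:,:,::-1]); P=cloud(p)
print(proj(p,[.5315,-.0223,.085]))"
```

```text
21.72 [ 0.5311 -0.0213  0.1346] [ 7.796e-01  6.262e-01 -5.000e-04 -2.000e-04] op 0.597 F [-0.2  0.8  0.3] q [-0.17  0.74  0.2   1.95 -0.3   0.48  0.03]
shift mm [-0.8  0.6 66.6] rv deg [-0.06  0.03  0.14] rows>= 1.6 0.0
[[320.02499251 265.54795978]]
```

View pics/w15.png

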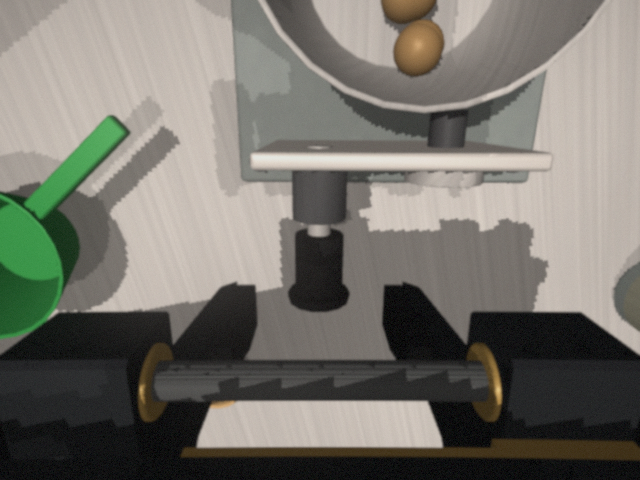

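Knob centred between the fingers (col 319). Descending.

Call:
send_rows:
  moves: [0,0,0.015,0,0,0,-0.001,0.001,0.035,0,0,0,-0.001,0.001,0.052,0,0,0,-0.001,0.001,0.063,0,0,0,-0.001,0.001,0.067,0,0,0]

```text
clock: 22.18
tool_pos: [0.5311, -0.0224, 0.0664]
eef_rot: [0.78, 0.626, -0.001, -0.001]
contact_force: [0.0, 0.2, -0.5]
opening: 0.6
```

Call:
send_rows:
  moves: [0,0,0,0,0,0,0,0,0,0,0,0,0,0,0,0,0,0,0,0,0,0,0,0,0,0,0,0,0,0]
  claw: 1
  grip_force: 50

```text
clock: 22.6
tool_pos: [0.5305, -0.0222, 0.0671]
eef_rot: [0.78, 0.626, -0.001, -0.001]
contact_force: [-2.3, 0.4, 5.3]
opening: 0.277
```

Call:
send_rows:
  moves: [0,0,0,0,0,0,0,0,0,0,0,0,0,0,0,0,0,0,0,0,0,0,0,0,0,0,0,0,0,0]

```text
clock: 23.02
tool_pos: [0.5305, -0.0222, 0.0672]
eef_rot: [0.78, 0.626, -0.001, -0.001]
contact_force: [-0.5, 0.2, -0.7]
opening: 0.275
```

```bash
python3 -c "
from knob import *
rel(np.r_[.5315,-.0223,.068],tool(yaw-90))
p=imaging.snapshot('wrist'); cv2.imwrite('pics/w16.png',p['image'][:,:,::-1]); P=cloud(p)"
```

```text
23.02 [ 0.5305 -0.0222  0.0672] [ 0.7796  0.6262 -0.0014 -0.0014] op 0.275 F [-0.5  0.2 -0.7] q [-0.13  0.86  0.14  1.98 -0.33  0.33  0.06]
shift mm [ 0.1  1.  -0.9] rv deg [-0.23  0.03  0.15] rows>= 0.0 0.0
```

View pics/w16.png

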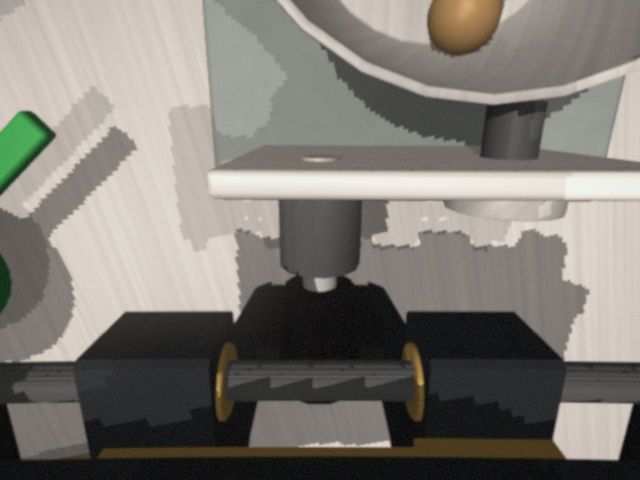

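Gripped (opening 0.275 ≈ 24–26 mm). Pulling along tool −x.

Call:
send_rows:
  moves: [-0.003,0,0,0,0,0,-0.007,0,0,0,0,0,-0.011,0,0,0,0,0,-0.015,0,0,0,0,0,-0.018,0,0,0,0,0]
  grip_force: 60

```text
clock: 23.48
tool_pos: [0.5275, -0.0354, 0.0671]
eef_rot: [0.778, 0.628, 0.001, -0.003]
contact_force: [1.3, 10.2, -0.7]
opening: 0.274
```

```bash
python3 -c "
from knob import *
s=st(); d=s['tool_pos']-np.array([.5305,-.0222,.0672]); print(d@Y,d@X,'Fy',s['contact_force']@Y)
p=imaging.snapshot('wrist'); cv2.imwrite('pics/w17.png',p['image'][:,:,::-1]); s=st(); d=s['tool_pos']-np.array([.5305,-.0222,.0672]); print(d@Y,d@X,'Fy',s['contact_force']@Y)"
```

```text
23.48 [ 0.5275 -0.0354  0.0671] [ 7.784e-01  6.277e-01  7.000e-04 -3.300e-03] op 0.274 F [ 1.3 10.2 -0.7] q [-0.09  0.85  0.12  1.99 -0.32  0.32  0.08]
-0.01351441841124396 -7.973529476684046e-05 Fy 10.192590480484142
23.53 [ 0.5273 -0.0359  0.0672] [ 7.786e-01  6.275e-01  5.000e-04 -3.200e-03] op 0.27 F [ 1.1  9.3 -0.4] q [-0.09  0.85  0.13  1.99 -0.32  0.32  0.08]
-0.014080741542030767 -8.667304099858228e-05 Fy 9.3264685157489
```

View pics/w17.png

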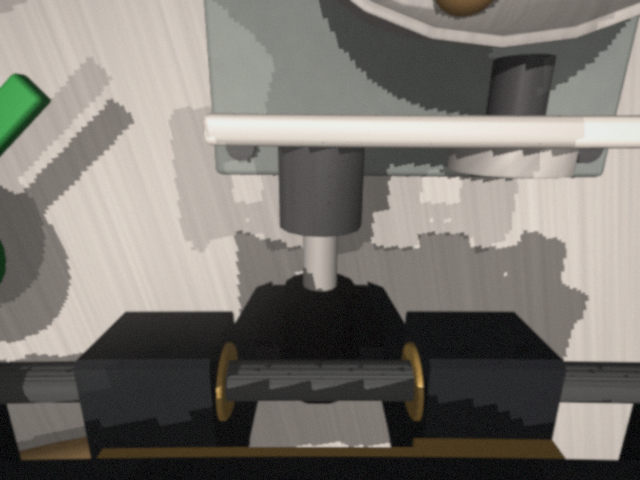

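Spring force 9–10 N at 14 mm with no slip, so continuing to the stop.

Call:
send_rows:
  moves: [-0.005,0,0,0,0,0,-0.007,0,0,0,0,0,-0.009,0,0,0,0,0,-0.011,0,0,0,0,0,-0.012,0,0,0,0,0]

```text
clock: 23.95
tool_pos: [0.5261, -0.0417, 0.0672]
eef_rot: [0.777, 0.629, 0.003, -0.006]
contact_force: [2.4, 13.6, 0.6]
opening: 0.271
```

```bash
python3 -c "
from knob import *
s=st(); d=s['tool_pos']-np.array([.5305,-.0222,.0672]); print(d@Y,d@X,'Fy',s['contact_force']@Y)
p=imaging.snapshot('wrist'); cv2.imwrite('pics/w18.png',p['image'][:,:,::-1]); s=st(); d=s['tool_pos']-np.array([.5305,-.0222,.0672]); print(d@Y,d@X,'Fy',s['contact_force']@Y)"
```

```text
23.95 [ 0.5261 -0.0417  0.0672] [ 0.7771  0.6294  0.0033 -0.0057] op 0.271 F [ 2.4 13.6  0.6] q [-0.07  0.85  0.11  1.99 -0.32  0.32  0.1 ]
-0.020003687925301997 -7.689372996497852e-05 Fy 13.752011218823595
24.0 [ 0.526  -0.0417  0.0671] [ 0.7771  0.6294  0.0033 -0.0057] op 0.268 F [ 2.  12.1 -1.4] q [-0.07  0.85  0.11  1.99 -0.32  0.32  0.1 ]
-0.020008227811197078 -9.36210051087626e-05 Fy 12.251237488184183
```

View pics/w18.png

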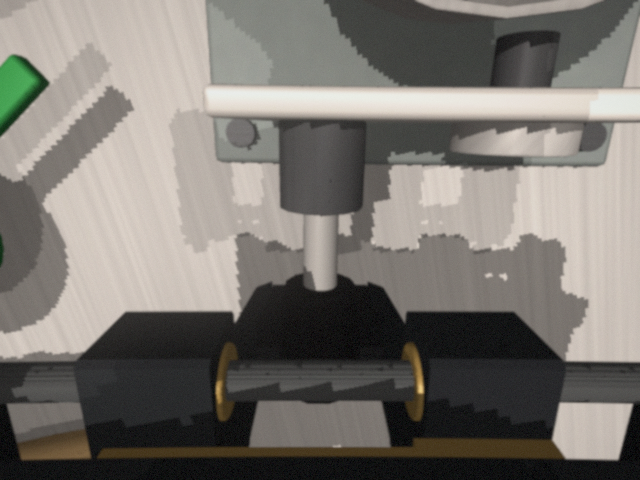

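20.0 mm out at ~12–14 N, essentially at the stop. I'll add a small extra pull to seat it there and check it holds.

Call:
send_rows:
  moves: [-0.007,0,0,0,0,0,-0.008,0,0,0,0,0,-0.008,0,0,0,0,0,-0.008,0,0,0,0,0,-0.008,0,0,0,0,0]

```text
clock: 24.42
tool_pos: [0.5261, -0.0416, 0.0672]
eef_rot: [0.775, 0.632, 0.007, -0.009]
contact_force: [3.0, 16.0, 0.3]
opening: 0.27
```

```bash
python3 -c "
from knob import *
def f():
    s=st(); d=s['tool_pos']-np.array([.5305,-.0222,.0672]); print(d@Y,d@X,'Fy',s['contact_force']@Y)
f()
p=imaging.snapshot('wrist'); P=cloud(p); b=np.array([.609,.121,0]); print([ (v,((P[v,320]-b)@Y).round(4),P[v,320,2].round(3)) for v in range(180,310,8)])
t=imaging.snapshot('top'); cv2.imwrite('pics/t19.png',t['image'][:,:,::-1])
t=imaging.snapshot('scene'); cv2.imwrite('pics/s19.png',t['image'][:,:,::-1]); f()"
```

```text
24.42 [ 0.5261 -0.0416  0.0672] [ 0.7751  0.6318  0.007  -0.0089] op 0.27 F [ 3.  16.   0.3] q [-0.05  0.85  0.1   1.99 -0.32  0.32  0.11]
-0.01987331659071218 -7.803347021550093e-05 Fy 16.30413089358484
[(180, np.float64(-0.1198), np.float64(0.098)), (188, np.float64(-0.1223), np.float64(0.098)), (196, np.float64(-0.1245), np.float64(0.099)), (204, np.float64(-0.1271), np.float64(0.098)), (212, np.float64(-0.1294), np.float64(0.099)), (220, np.float64(-0.1339), np.float64(0.09)), (228, np.float64(-0.1365), np.float64(0.091)), (236, np.float64(-0.1394), np.float64(0.09)), (244, np.float64(-0.1421), np.float64(0.091)), (252, np.float64(-0.1446), np.float64(0.091)), (260, np.float64(-0.1476), np.float64(0.091)), (268, np.float64(-0.1504), np.float64(0.091)), (276, np.float64(-0.1535), np.float64(0.09)), (284, np.float64(-0.1563), np.float64(0.091)), (292, np.float64(-0.1585), np.float64(0.092)), (300, np.float64(-0.1594), np.float64(0.097)), (308, np.float64(-0.1619), np.float64(0.097))]
24.57 [ 0.5261 -0.0416  0.0672] [ 0.7751  0.6318  0.007  -0.0088] op 0.273 F [ 2.9 15.5 -0.6] q [-0.05  0.85  0.1   1.99 -0.32  0.32  0.11]
-0.019891327074872223 -7.09095900556911e-05 Fy 15.802646745308142
```

View pics/t19.png

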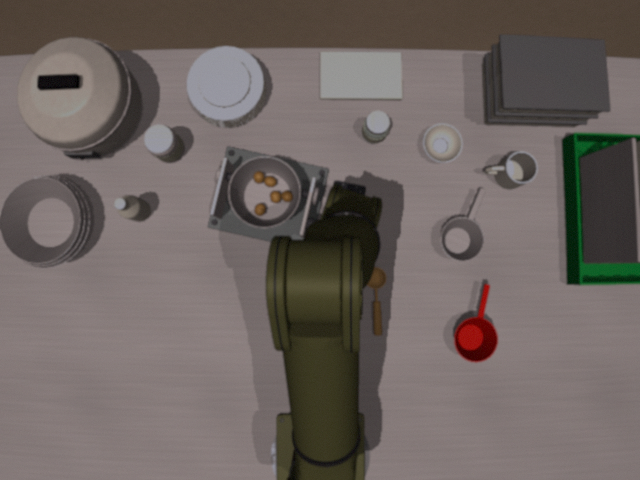

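View pics/s19.png

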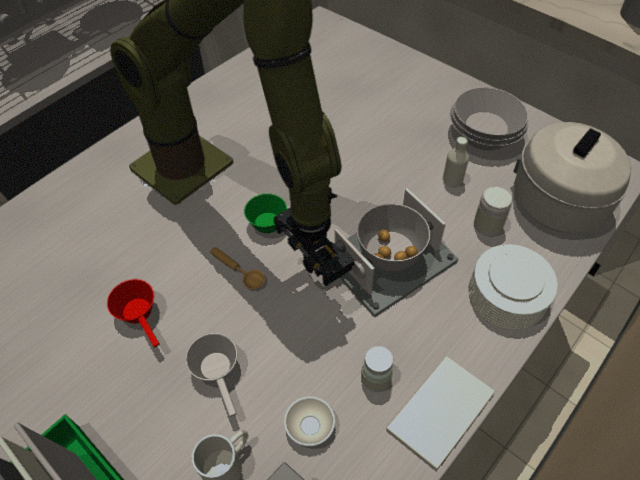

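The knob's inner end is at tumbler y −158.8 mm, against −138.6 seated: 20 mm out. Force on the stop is ~16 N and steady. The top view still shows five potatoes in the bowl and the cup upright at (460,238), with the other things unmoved. Handing in.

```bash
python3 -c "
from plant import r
print(r.finish_job())"
```

```text
the job is handed in; nothing more can be done
None
```

I poured all five potatoes into the tumbler bowl and set the empty cup down upright at its original spot. Then I pulled the plunger knob out to its stop and handed in at about 24.6 s with the knob still held.

- **Plunger:** the tool moved 19.9 mm and the camera put the knob's inner end about 20.2 mm out. The pull read about 16 N, above the 12 N spring at full travel, and held steady over the last readings. The gripper turned about 1° against the stop, and the knob did not slip.
- **Potatoes and cup:** the last top and scene pictures show five potatoes in the bowl and the empty cup upright. The other things on the table look unmoved.
- **Disagreement with the spec:** the fingertips measured level with the reported TCP, not 25 mm ahead of it. Because of that my first close shut just above the cup handle, touching nothing. I lowered 22 mm and the second grasp held.

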